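# Load the dead-weight press

### The job

Load the dead-weight press for the glue-up: first bring its lever fully back towards you to raise the empty ram, then lift each slotted weight by its handle to feel whether it is solid steel or light aluminium, slide every steel one sideways onto the press's rod so that they lie flat on one another with their slots about a third of a turn apart and none can slide off, and lay every aluminium one flat in the wooden tray. Once all the steel weights are on, push the lever fully over again so that the ram comes down on the piece. Leave everything else on the table where it is.

Things in the scene. Friction and masses are not known exactly. Their poses are not given: they have to be found in the camera images.
- weight_a_mid (a point): weight a: grey slotted disc, 64 mm across, 12 mm thick, lying flat, with a black handle; the centre, half-way up. z up; +x is the way the slot opens (15 mm wide, it ends 8.5 mm behind the centre). Either solid steel, about 0.26 kg, or aluminium, about 0.09 kg: they look alike, only lifting tells. May be absent.
- weight_a_grip (a point): weight a: middle of its upright handle's grip, 32 mm above the underside, 52 mm from the disc's centre along -x. The handle is 20 mm along x, 12 mm along y (grip it across y), its top 46 mm above the underside; below it an arm 14 mm wide, 10 mm high joins it to the disc. Axes as the disc.
- weight_a_slot (a point): weight a: middle of the slot's mouth, 30 mm from the disc's centre along +x, half-way up. Axes as the disc.
- weight_b_mid (a point): weight b: grey slotted disc, 64 mm across, 12 mm thick, lying flat, with a black handle; the centre, half-way up. z up; +x is the way the slot opens (15 mm wide, it ends 8.5 mm behind the centre). Either solid steel, about 0.26 kg, or aluminium, about 0.09 kg: they look alike, only lifting tells. May be absent.
- weight_b_grip (a point): weight b: middle of its upright handle's grip, 32 mm above the underside, 52 mm from the disc's centre along -x. The handle is 20 mm along x, 12 mm along y (grip it across y), its top 46 mm above the underside; below it an arm 14 mm wide, 10 mm high joins it to the disc. Axes as the disc.
- weight_b_slot (a point): weight b: middle of the slot's mouth, 30 mm from the disc's centre along +x, half-way up. Axes as the disc.
- weight_c_mid (a point): weight c: grey slotted disc, 64 mm across, 12 mm thick, lying flat, with a black handle; the centre, half-way up. z up; +x is the way the slot opens (15 mm wide, it ends 8.5 mm behind the centre). Either solid steel, about 0.26 kg, or aluminium, about 0.09 kg: they look alike, only lifting tells. May be absent.
- weight_c_grip (a point): weight c: middle of its upright handle's grip, 32 mm above the underside, 52 mm from the disc's centre along -x. The handle is 20 mm along x, 12 mm along y (grip it across y), its top 46 mm above the underside; below it an arm 14 mm wide, 10 mm high joins it to the disc. Axes as the disc.
- weight_c_slot (a point): weight c: middle of the slot's mouth, 30 mm from the disc's centre along +x, half-way up. Axes as the disc.
- weight_d_mid (a point): weight d: grey slotted disc, 64 mm across, 12 mm thick, lying flat, with a black handle; the centre, half-way up. z up; +x is the way the slot opens (15 mm wide, it ends 8.5 mm behind the centre). Either solid steel, about 0.26 kg, or aluminium, about 0.09 kg: they look alike, only lifting tells. May be absent.
- weight_d_grip (a point): weight d: middle of its upright handle's grip, 32 mm above the underside, 52 mm from the disc's centre along -x. The handle is 20 mm along x, 12 mm along y (grip it across y), its top 46 mm above the underside; below it an arm 14 mm wide, 10 mm high joins it to the disc. Axes as the disc.
- weight_d_slot (a point): weight d: middle of the slot's mouth, 30 mm from the disc's centre along +x, half-way up. Axes as the disc.
- weight_e_mid (a point): weight e: grey slotted disc, 64 mm across, 12 mm thick, lying flat, with a black handle; the centre, half-way up. z up; +x is the way the slot opens (15 mm wide, it ends 8.5 mm behind the centre). Either solid steel, about 0.26 kg, or aluminium, about 0.09 kg: they look alike, only lifting tells. May be absent.
- weight_e_grip (a point): weight e: middle of its upright handle's grip, 32 mm above the underside, 52 mm from the disc's centre along -x. The handle is 20 mm along x, 12 mm along y (grip it across y), its top 46 mm above the underside; below it an arm 14 mm wide, 10 mm high joins it to the disc. Axes as the disc.
- weight_e_slot (a point): weight e: middle of the slot's mouth, 30 mm from the disc's centre along +x, half-way up. Axes as the disc.
- pan (a point): middle of the top of the press's round pan (48 mm across), 83 mm above the table with the ram up, 71 mm down; z up. A 10 mm rod rises from it to a 24 mm head, whose underside is 54 mm and top 68 mm above the pan. Weights cannot pass the head: they go on sideways, slot first, below it. Apart from rod, head and lever nothing of the press stands higher than the pan.
- press: small fixed grey portal press, base 110 mm (x) by 150 mm (y); origin in the middle of its underside, straight below the pan; z up, +x is the way the lever is thrown, +y the side on which the lever is.
- lever_ball (a point): centre of the black ball (26 mm) on the end of the press's lever, which stands 95 mm to the +y side of the pan. A 10 mm bar, 85 mm from pivot to ball; the pivot is 55 mm above the table.
- lever (a joint): lever angle: 0 leaning 40 degrees to the press's -x side (ram up), 1.4 leaning 40 degrees to its +x side (ram 12 mm down, on the piece). Takes about 3 N at the ball and stays where it is left.
- tray: loose shallow wooden tray, 140 mm (x) by 200 mm (y), walls 5 mm thick and 16 mm high, floor 5 mm thick; origin at the middle of its underside, z up.
- tint_tub: small white tub with a blue cap, 46 mm wide, 74 mm high; origin at the middle of its underside. A bystander.
- mini_level: yellow spirit level, 19x150x30 mm (long along y); origin at the middle of its underside. A bystander.

How it is judged:
On the way, in this order (a step that is already met when the one before it is completed fails the run):
1. the lever is fully back, the ram up (value of joint lever below 0.2 rad), for 0.2 s.
2. every steel weight lies on the pan round the rod, slots staggered, let go, with the lever not yet thrown (horizontal distance between each of weight_a_mid, weight_c_mid, weight_d_mid and pan below 0.01 m and angle between each of weight_a_mid, weight_c_mid, weight_d_mid's own z axis and vertical below 0.1 rad and z of weight_a_mid in the frame of pan between 0.002 and 0.036 m and linear speed of each of weight_a, weight_c, weight_d below 0.03 m/s and z of weight_c_mid in the frame of pan between 0.002 and 0.036 m and z of weight_d_mid in the frame of pan between 0.002 and 0.036 m and horizontal distance between weight_a_slot and weight_c_slot above 0.034 m and horizontal distance between each of weight_a_slot, weight_c_slot and weight_d_slot above 0.034 m and contact force between the fingers and weight_a below 0.1 N and contact force between the fingers and weight_c below 0.1 N and contact force between the fingers and weight_d below 0.1 N and value of joint lever below 0.5 rad), for 0.3 s.
3. the lever is fully over, the steel weights still on (horizontal distance between each of weight_a_mid, weight_c_mid, weight_d_mid and pan below 0.01 m and angle between each of weight_a_mid, weight_c_mid, weight_d_mid's own z axis and vertical below 0.1 rad and z of weight_a_mid in the frame of pan between 0.002 and 0.036 m and linear speed of each of weight_a, weight_c, weight_d below 0.03 m/s and z of weight_c_mid in the frame of pan between 0.002 and 0.036 m and z of weight_d_mid in the frame of pan between 0.002 and 0.036 m and horizontal distance between weight_a_slot and weight_c_slot above 0.034 m and horizontal distance between each of weight_a_slot, weight_c_slot and weight_d_slot above 0.034 m and value of joint lever above 1.25 rad), for 0.2 s.
At the end, for the whole second after the job is handed in: Each steel weight lies level on the pan or the weights below, under the rod's head, centre within 10 mm of the rod's axis, any two slot mouths 34 mm or more apart (70 degrees); each aluminium weight lies flat in the tray; lever beyond 1.25 rad; all at rest (absent weights aside) (all of step 3 and x of weight_b_mid in the frame of tray between -0.065 and 0.065 m and y of weight_b_mid in the frame of tray between -0.095 and 0.095 m and height (world z) of each of weight_b_mid, weight_e_mid below 0.025 m and angle between each of weight_b_mid, weight_e_mid's own z axis and vertical below 0.15 rad and linear speed of each of weight_b, weight_e below 0.03 m/s and x of weight_e_mid in the frame of tray between -0.065 and 0.065 m and y of weight_e_mid in the frame of tray between -0.095 and 0.095 m); the robot touches nothing.
It fails at once if a bystander is shifted by more than 4 cm (distance of any of tint_tub, mini_level from where it was at the start of the episode above 0.04 m).
Of weight_a, weight_c, weight_d only 2 to 3 are there at a start; the rules pass over those that are not, and their reading is None.
Of weight_b, weight_e only 1 to 2 are there at a start; the rules pass over those that are not, and their reading is None.
At some moment in a run one of tray, weight_a, weight_b, weight_c, weight_d, weight_e may be knocked a few centimetres aside while the robot is not near it.
It also fails if it takes over 210 s, if anything falls off the work surface, if the arm or the gripper's body presses on something with over 40 N, if the wrist force passes 120 N, or if a joint passes its speed limit or range.

### The arm

A 6-joint arm with a two-finger parallel gripper is mounted at the origin on a cart in front of the work surface, level with it; the furniture and walls round the work are solid. World frame = base frame: x ahead of the robot, y to its left, z up, the work surface at z = 0. Lengths are in m, angles in rad, forces in N, time in s.
With the tool pointing down it reaches from about 0.35 to 0.775 m from the base axis. Payload 7.3 kg.
Tool frame: the origin (TCP) lies between the finger pads; the fingertips stand 8 mm ahead of it and the grasp point (between the pads) lies 11 mm behind it (robot.nose_length is the distance from the TCP to the fingertips, in m); z points along the fingers, y is the line along which they close (so a half turn about z gives the same grasp; the last joint's range is limited). The gripper opens to 92 mm and grips with 3 to 60 N. Pads are 19 mm wide; open, the fingers measure 130 mm over their backs; the gripper's body (75 mm by 190 mm) begins 47 mm behind the grasp point.
Start: joints at [1.061, 0.342, 1.524, -0, 1.275, -0.146], TCP at [0.187, 0.491, 0.235] pointing down, gripper open.
Joint ranges: [-2.53, 2.53], [-0.77, 2.02], [0.04, 2.7], [-1, 4.14], [0.28, 2.66], [-3.11, 3.11]. Speed limits (rad/s): [2.57, 2.57, 3.14, 3.14, 3.14, 3.14].

### API

Orientations are given as [roll, pitch, yaw] about the fixed x, y, z axes, in that order (R = Rz(yaw) Ry(pitch) Rx(roll)).
In Python, from cell import robot gives the robot as it stands. The module is installed in compiled form; this text tells all that it offers.
- The arm moves only by the shell command python3 -m jog 'ROWS' [FORCE]. ROWS is JSON, a list that holds one entry, the list of rows, each a list of 5 numbers: the gripper's target within -1 to 1 (fully open at 1, half-way at 0, shut at -1), then the shift along the tool's x, y, z in m, then the turn about the tool's z in rad. A call has 1 to 5 rows; each row is the pose to reach, as a shift and turn from the pose commanded when the call began, along the tool's axes at that moment; what a row does not reach only later rows make up. A row lasts 1/12 s, in which the tool goes at most 41.7 mm and 7.16 degrees, less where a joint would pass 70% of its speed; a pose out of reach is approached as far as the arm can. A call with a gripper value outside its range is refused whole. The fingers move at their own pace and stop on an object; FORCE is the grip in N (left out, the last holds). Time passes only in rows, so rows that repeat a pose let the fingers close. It gives the time, the measured TCP pose, the force, the opening and the grip force at its end, in the units of the state.
- robot.observe(): the state, without advancing time (a new reading comes with each control period).
- robot.read_camera(name): name is "side" or "top" or "wrist"; returns the picture (420x560x3 uint8, red, green, blue); there is no depth.
- robot.camera_model(name): a dict with "camera_matrix" (3x3 intrinsics, pixels), "dist_coeffs" ([k1, k2, p1, p2, k3] as OpenCV has them; the pictures are not rectified), "position" and "attitude" of the camera in the world; the wrist camera has in their place "mount" (4x4, takes a point from camera to tool coordinates, whose origin is the TCP and whose axes are the flange's). Camera axes: x right, y down, z forward; pixel columns grow to the right and rows downward; lengths in m; the calibration is good to about 2 mm. A picture is of the moment at which its call begins: read the wrist's pose just before it. camera_model takes no time and is no camera call.
- robot.hand_in(): hands the job in; it is judged then, once.
The state is a dict: "time": time; "qpos": joint angles; "qvel": joint speeds; "joint_efforts": joint torques, N m; "tool_pos": TCP position; "tool_rot": TCP orientation; "contact_force": force on the tool from outside, world axes, zero at the start; "torque": the same for the moment, N m; "opening": finger opening in m; "grip_force": force on a finger pad.
Only numpy, scipy, OpenCV 4.12 (cv2) and the standard library are available. Lean on these libraries where they do the work, as an engineer would, in place of code of your own. Each camera call takes 0.05 s, during which the arm holds its last target. There are 200 camera calls.

## Working session

There is one attempt and no reset: what is moved stays moved. The work goes in short steps, Python scripts to look and compute and a shell command to move; the robot and the scene stay as the last step left them, time stands still between calls to the robot, and variables do not carry over. Pictures are saved under pics/ and viewed, at most 17 in all, crops included, and the job is handed in when it is done.

```bash
ls; mkdir -p pics
python3 - <<'E'
from cell import robot
import cv2, numpy as np
np.set_printoptions(precision=4,suppress=True)
for n in ("top","side"):
    im=robot.read_camera(n); cv2.imwrite(f"pics/{n}0.png",im[:,:,::-1])
    print(n,robot.camera_model(n))
print(robot.camera_model("wrist")); print(robot.observe())
E
```

```text
pics
top {'camera_matrix': array([[403.7071,   0.    , 278.5579],
       [  0.    , 403.7071, 211.2559],
       [  0.    ,   0.    ,   1.    ]]), 'dist_coeffs': array([0.0042, 0.    , 0.    , 0.    , 0.    ]), 'position': array([0.3701, 0.0863, 1.3328]), 'attitude': array([-3.0278, -0.0064, -1.5807])}
side {'camera_matrix': array([[517.1838,   0.    , 280.4536],
       [  0.    , 517.1838, 206.7704],
       [  0.    ,   0.    ,   1.    ]]), 'dist_coeffs': array([0.0229, 0.    , 0.    , 0.    , 0.    ]), 'position': array([ 0.213 , -1.0234,  0.9288]), 'attitude': array([-2.2136, -0.0016, -0.2479])}
{'camera_matrix': array([[293.2832,   0.    , 285.7158],
       [  0.    , 293.2832, 213.9953],
       [  0.    ,   0.    ,   1.    ]]), 'dist_coeffs': array([-0.0066,  0.    ,  0.    ,  0.    ,  0.    ]), 'mount': array([[-0.0003, -0.9667, -0.2559,  0.0691],
       [ 1.    , -0.0002, -0.0005,  0.0006],
       [ 0.0004, -0.2559,  0.9667, -0.1491],
       [ 0.    ,  0.    ,  0.    ,  1.    ]])}
{'time': 0.1, 'qpos': array([ 1.061 ,  0.3427,  1.5249, -0.    ,  1.2754, -0.146 ]), 'qvel': array([-0.001 , -0.0028, -0.0024, -0.0023,  0.    , -0.001 ]), 'joint_efforts': array([  0.0014, -43.2003, -24.4694,   0.0719,   0.0526,  -0.0001]), 'tool_pos': array([0.1866, 0.4903, 0.2341]), 'tool_rot': array([-3.1402, -0.0002,  2.7778]), 'contact_force': array([-0.2313, -0.6612, -0.2392]), 'torque': array([0.0202, 0.0684, 0.0033]), 'grip_force': 0.0, 'opening': 0.09180840905737418}
```

View pics/top0.png

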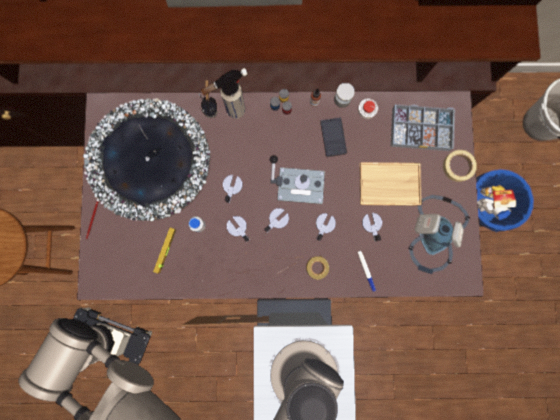

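View pics/side0.png

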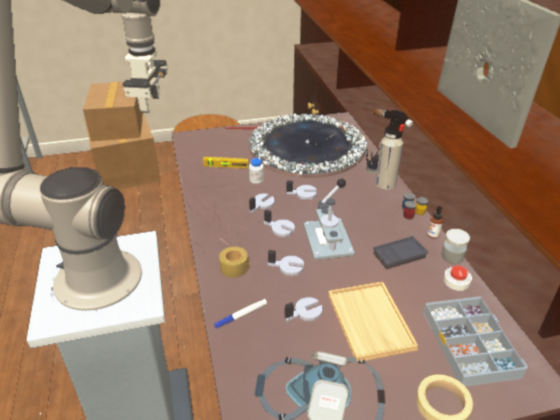

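```bash
cat > h.py <<'E'
from cell import robot
import cv2, numpy as np
from scipy.spatial.transform import Rotation as R
np.set_printoptions(precision=4,suppress=True)
def pose():
    s=robot.observe(); return R.from_euler('xyz',s['tool_rot']).as_matrix(), np.array(s['tool_pos']), s
def cam(n):
    m=robot.camera_model(n)
    if n=='wrist':
        Rt,p,_=pose(); M=m['mount']; return m,Rt@M[:3,:3],p+Rt@M[:3,3]
    return m,R.from_euler('xyz',m['attitude']).as_matrix(),np.array(m['position'])
def ray(px,c):
    m,Rc,o=c
    u=cv2.undistortPoints(np.array(px,float).reshape(-1,1,2),m['camera_matrix'],m['dist_coeffs']).reshape(-1,2)
    return o,(Rc@np.c_[u,np.ones(len(u))].T).T
def plane(px,z,c):
    o,d=ray(px,c); return (o+d*((z-o[2])/d[:,2])[:,None])
def proj(P,c):
    m,Rc,o=c; P=np.atleast_2d(P)
    return cv2.projectPoints((P-o)@Rc,np.zeros(3),np.zeros(3),m['camera_matrix'],m['dist_coeffs'])[0].reshape(-1,2)
def shot(n,name=None):
    c=cam(n); im=robot.read_camera(n)
    if name: cv2.imwrite(f'pics/{name}.png',im[:,:,::-1])
    return im,c
E
python3 - <<'E'
from h import *
im=cv2.imread('pics/top0.png'); c=cam('top')
hsv=cv2.cvtColor(im,cv2.COLOR_BGR2HSV)
g=((hsv[:,:,2]>140)&(hsv[:,:,1]<45)).astype(np.uint8)
n,l,st,ce=cv2.connectedComponentsWithStats(g)
for i in range(1,n):
    x,y,w,h,a=st[i]
    if 150<x<480 and 90<y<290 and a>40: print(st[i],ce[i],plane([ce[i]],0.012,c)[0])
b=(hsv[:,:,2]<45).astype(np.uint8)
n,l,st,ce=cv2.connectedComponentsWithStats(b)
for i in range(1,n):
    x,y,w,h,a=st[i]
    if 200<x<420 and 140<y<260 and a>8: print('blk',st[i],ce[i],plane([ce[i]],0.046,c)[0],plane([ce[i]],0.12,c)[0])
s=im[140:260,180:440]; cv2.imwrite('pics/top0z.png',cv2.resize(s,None,fx=3,fy=3,interpolation=cv2.INTER_CUBIC))
E
```

```text
[358  98  21  21 203] [367.3498 108.5517] [ 0.8691 -0.2286  0.012 ]
[423 107  13  18 158] [429.038  116.8544] [ 0.8383 -0.4368  0.012 ]
[408 108  14  16 128] [414.4531 115.8516] [ 0.8422 -0.3875  0.012 ]
[393 115  13  30 290] [398.9414 131.3931] [ 0.7885 -0.3325  0.012 ]
[423 126  12  20 131] [427.771  135.6565] [ 0.7728 -0.4292  0.012 ]
[438 128  12  20 213] [442.9202 137.3333] [ 0.7666 -0.48    0.012 ]
[193 151  16  21 173] [200.3468 160.5896] [0.6935 0.3356 0.012 ]
[271 164   5  16  58] [272.9655 171.1552] [0.6556 0.0937 0.012 ]
[ 278  167   47   37 1322] [301.4092 185.7292] [ 0.6055 -0.0003  0.012 ]
[190 170  17  21 137] [196.7883 180.0511] [0.6276 0.3466 0.012 ]
[222 174  21  23 300] [231.8733 184.96  ] [0.6101 0.2302 0.012 ]
[154 189  42  28 392] [175.2628 202.7066] [0.5524 0.4164 0.012 ]
[269 208  21  21 312] [277.9679 218.4968] [0.497  0.0785 0.012 ]
[316 213  20  22 293] [325.1536 223.5666] [ 0.4789 -0.0763  0.012 ]
[363 212  20  24 300] [372.5033 223.2933] [ 0.4783 -0.232   0.012 ]
[418 214  23  19 305] [429.7672 223.3344] [ 0.4764 -0.4204  0.012 ]
[189 216  16  16 102] [198.     224.9706] [0.4782 0.3407 0.012 ]
[226 216  21  21 304] [236.6743 226.3651] [0.4724 0.2141 0.012 ]
[452 222  12  25 206] [457.9029 233.5097] [ 0.4421 -0.511   0.012 ]
[357 250  15  28 154] [364.0325 264.026 ] [ 0.3459 -0.1996  0.012 ]
```

View pics/top0z.png

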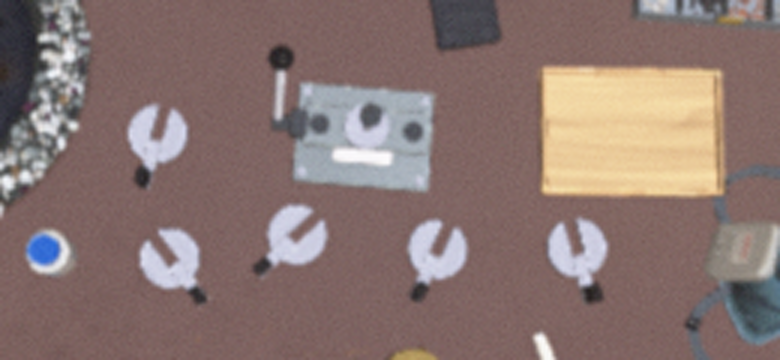

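```bash
cat >> h.py <<'E'
def plan(p,yaw,z=None):
    """print per-call tool shifts/turn from the present pose to TCP p, yaw"""
    Rt,q,s=pose(); y=s['tool_rot'][2]; p=np.array(p,float)
    q1=np.arctan2(p[1],p[0])
    q0=s['qpos'][5]; dy=(yaw-y+np.pi)%(2*np.pi)-np.pi
    j=np.pi/2+q1-yaw
    # choose the turn for which joint 6 stays in range
    best=min((yy for yy in (yaw-2*np.pi,yaw,yaw+2*np.pi) if abs(np.pi/2+q1-yy)<3.05),key=lambda yy:abs(np.pi/2+q1-yy-q0))
    cur=np.pi/2+np.arctan2(q[1],q[0])-q0
    dy=best-cur
    d=p-q; n=int(max(np.ceil(np.linalg.norm(d)/.195),np.ceil(abs(dy)/.6),1))
    for k in range(n):
        a=y+dy*k/n; ax=np.array([[np.cos(a),np.sin(a),0],[np.sin(a),-np.cos(a),0],[0,0,-1]])
        print('  call',k,ax@(d/n),'turn %.3f'%(-dy/n))
E
python3 - <<'E'
from h import *
def blobs(n,roi,th=60):
    im=cv2.imread(f'pics/{n}0.png'); g=im.max(2); x0,y0,x1,y1=roi
    m=np.zeros_like(g); m[y0:y1,x0:x1]=(g[y0:y1,x0:x1]<th)
    k,l,st,ce=cv2.connectedComponentsWithStats(m)
    return [(st[i].tolist(),ce[i].round(1).tolist()) for i in range(1,k) if st[i][4]>=8]
t=blobs('top',(210,145,400,250),85); s=blobs('side',(240,160,360,330),75)
print(*t,sep='\n');print(); print(*s,sep='\n')
E
```

```text
([324, 145, 23, 12, 213], [334.9, 149.7])
([269, 155, 9, 8, 54], [273.3, 158.7])
([275, 179, 4, 7, 8], [276.4, 182.4])
([225, 196, 5, 7, 27], [227.0, 198.6])
([265, 226, 5, 5, 18], [266.9, 228.1])
([317, 235, 6, 5, 23], [319.2, 237.0])
([374, 234, 7, 7, 33], [377.2, 237.5])
([243, 236, 6, 5, 20], [245.6, 238.2])

([338, 180, 7, 7, 33], [341.1, 183.2])
([287, 183, 5, 8, 38], [289.1, 186.5])
([250, 199, 5, 10, 40], [251.9, 203.6])
([265, 212, 5, 9, 41], [267.0, 216.2])
([269, 254, 6, 8, 46], [271.5, 257.3])
([286, 307, 7, 10, 60], [288.6, 311.0])
```

Run:
```python
from h import *
ct,cs=cam('top'),cam('side')
o1,d1=ray([[273.3,158.7]],ct); o2,d2=ray([[341.1,183.2]],cs)
a=np.linalg.lstsq(np.c_[d1[0],-d2[0]],o2-o1,rcond=None)[0]
print('ball',o1+a[0]*d1[0],o2+a[1]*d2[0])
print('ball@.12',plane([[273.3,158.7]],.12,ct)[0])
print('head@.139',plane([[303.7,177.7]],.139,ct)[0],'pan .071',plane([[301.7,180.7]],.071,ct)[0])
z=np.array([[302,82],[434,93],[428,190],[295,180]])/3+[180,140]
P=plane(z,.012,ct); print(P,P.mean(0),[np.linalg.norm(P[i]-P[(i+1)%4]) for i in range(4)], np.arctan2(*(P[0]-P[3])[1::-1]),np.arctan2(*(P[1]-P[2])[1::-1]))
T=np.array([[541,67],[722,68],[724,195],[542,194]])/3+[180,140]
P=plane(T,.016,ct); print('tray',P,P.mean(0),[np.linalg.norm(P[i]-P[(i+1)%4]) for i in range(4)])
D=[(231.9,185),(278,218.5),(325.2,223.6),(372.5,223.3),(236.7,226.4)];H=[(227,198.6),(266.9,228.1),(319.2,237),(377.2,237.5),(245.6,238.2)]
for d,h in zip(D,H):
    d=plane([d],.012,ct)[0];h=plane([h],.046,ct)[0]; v=d-h; print('w',d[:2],h[:2],np.hypot(*v[:2]),np.degrees(np.arctan2(v[1],v[0])))
plan([.72,.10,.235],0)
```

```text
ball [0.6717 0.0917 0.1175] [0.6709 0.0919 0.1173]
ball@.12 [0.6711 0.0917 0.12  ]
head@.139 [0.6073 0.0007 0.139 ] pan .071 [0.6112 0.0024 0.071 ]
[[ 0.6683  0.0679  0.012 ]
 [ 0.6546 -0.0787  0.012 ]
 [ 0.546  -0.0696  0.012 ]
 [ 0.5584  0.0767  0.012 ]] [ 0.6068 -0.0009  0.012 ] [np.float64(0.14717497691487402), np.float64(0.10902235857039205), np.float64(0.1468344828575278), np.float64(0.11026857820311581)] -0.08046092676559273 -0.08348642813830294
tray [[ 0.6821 -0.1978  0.016 ]
 [ 0.6792 -0.3991  0.016 ]
 [ 0.5369 -0.3942  0.016 ]
 [ 0.5399 -0.1942  0.016 ]] [ 0.6095 -0.2963  0.016 ] [np.float64(0.20134657208071194), np.float64(0.14238506893678296), np.float64(0.20003520146755038), np.float64(0.14229507471919792)]
w [0.61   0.2302] [0.5596 0.2421] 0.05179436601230785 -13.289948388828813
w [0.497  0.0784] [0.4633 0.1144] 0.04928276346490745 -46.822912437498566
w [ 0.4788 -0.0764] [ 0.4333 -0.0521] 0.051540120301901235 -28.14463476854056
w [ 0.4783 -0.2319] [ 0.43   -0.2371] 0.04860762937779155 6.086798332073179
w [0.4723 0.214 ] [0.4317 0.1823] 0.05143236654012404 37.99124967380665
  call 0 [-0.1275 -0.035  -0.0002] turn 0.585
  call 1 [-0.1256  0.0412 -0.0002] turn 0.585
  call 2 [-0.082   0.1037 -0.0002] turn 0.585
  call 3 [-0.0111  0.1317 -0.0002] turn 0.585
  call 4 [ 0.0634  0.116  -0.0002] turn 0.585
```

Run:
```python
from h import *
plan([.715,.088,.235],3.06)
```

```text
call 0 [-0.1592 -0.047  -0.0002] turn -0.034
  call 1 [-0.1575 -0.0524 -0.0002] turn -0.034
  call 2 [-0.1557 -0.0577 -0.0002] turn -0.034
  call 3 [-0.1536 -0.063  -0.0002] turn -0.034
```

```bash
sed -i "s|q1=np.arctan2(p\[1\],p\[0\])|q1=np.arctan2(p[1],p[0])-np.arcsin(.0764/np.hypot(p[0],p[1]))|; s|cur=np.pi/2+np.arctan2(q\[1\],q\[0\])-q0|cur=np.pi/2+s['qpos'][0]-q0|" h.py
python3 - <<'E'
from h import *
plan([.715,.088,.235],3.06)
E
```

```text
call 0 [-0.1592 -0.047  -0.0002] turn -0.071
  call 1 [-0.1555 -0.0581 -0.0002] turn -0.071
  call 2 [-0.151  -0.0689 -0.0002] turn -0.071
  call 3 [-0.1458 -0.0794 -0.0002] turn -0.071
```

```bash
J="python3 -m jog"
python3 -m jog '[[[-1,-0.159,-0.047,0,-0.071],[-1,-0.159,-0.047,0,-0.071],[-1,-0.159,-0.047,0,-0.071],[-1,-0.159,-0.047,0,-0.071]]]' 20
python3 -m jog '[[[-1,-0.156,-0.058,0,-0.071],[-1,-0.156,-0.058,0,-0.071],[-1,-0.156,-0.058,0,-0.071],[-1,-0.156,-0.058,0,-0.071]]]'
python3 -m jog '[[[-1,-0.151,-0.069,0,-0.071],[-1,-0.151,-0.069,0,-0.071],[-1,-0.151,-0.069,0,-0.071],[-1,-0.151,-0.069,0,-0.071]]]'
python3 -m jog '[[[-1,-0.146,-0.079,0,-0.071],[-1,-0.146,-0.079,0,-0.071],[-1,-0.146,-0.079,0,-0.071],[-1,-0.146,-0.079,0,-0.071]]]'
python3 - <<'E'
from h import *
shot('wrist','w1'); plan([.715,.09,.12],3.06)
E
```

```text
time: 0.43
tool_pos: [0.3195, 0.3889, 0.2344]
tool_rot: [-3.141, -0.0, 2.85]
contact_force: [1.1, -0.1, -0.5]
opening: 0.0697
grip_force: 0.0
time: 0.77
tool_pos: [0.4525, 0.2879, 0.2345]
tool_rot: [-3.141, -0.0, 2.92]
contact_force: [1.2, 0.0, 1.2]
opening: 0.0431
grip_force: 0.0
time: 1.1
tool_pos: [0.5846, 0.1873, 0.2343]
tool_rot: [-3.141, -0.001, 2.99]
contact_force: [-0.0, 0.7, 0.4]
opening: 0.0164
grip_force: 0.0
time: 1.43
tool_pos: [0.717, 0.0874, 0.2341]
tool_rot: [3.142, -0.001, 3.062]
contact_force: [0.5, -0.4, 0.2]
opening: 0.0002
grip_force: 0.0
  call 0 [0.0075 0.0083 0.1113] turn -0.004
```

View pics/w1.png

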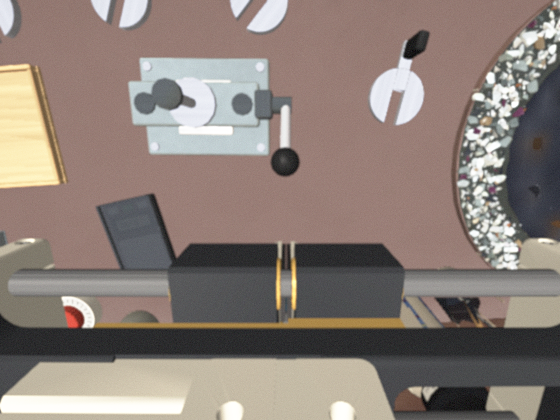

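```bash
python3 - <<'E'
from h import *
c=cam('wrist'); print(plane([[285,161]],.12,c), plane([[192,103]],.071,c),plane([[167,93]],.139,c))
E
python3 -m jog '[[[-1,0,0.004,0.04,0],[-1,0,0.004,0.08,0],[-1,0,0.004,0.112,0],[-1,0,0.004,0.112,0]]]'
python3 -m jog '[[[-1,0.015,0,0,0],[-1,0.03,0,0,0],[-1,0.045,0,0,0],[-1,0.06,0,0,0],[-1,0.075,0,0,0]]]'
python3 -m jog '[[[-1,0.015,0,0,0],[-1,0.03,0,0,0],[-1,0.04,0,0,0],[-1,0.05,0,0,0],[-1,0.052,0,0,0]]]'
```

```text
[[0.6738 0.0849 0.12  ]] [[ 0.6131 -0.0029  0.071 ]] [[ 0.613  -0.0009  0.139 ]]
time: 1.82
tool_pos: [0.7115, 0.0929, 0.1133]
tool_rot: [-3.14, -0.016, 3.061]
contact_force: [-1.2, 0.1, -0.9]
opening: 0.0003
grip_force: 0.0
time: 2.23
tool_pos: [0.6447, 0.099, 0.1277]
tool_rot: [3.141, 0.012, 3.062]
contact_force: [4.9, 0.6, 3.0]
opening: 0.0005
grip_force: 2.4
time: 2.65
tool_pos: [0.5903, 0.1035, 0.125]
tool_rot: [3.141, 0.004, 3.062]
contact_force: [4.9, 0.4, -4.8]
opening: 0.0005
grip_force: 2.6
```

```bash
python3 -m jog '[[[-1,0.004,0,0,0],[-1,0.007,0,0,0],[-1,0.01,0,0,0],[-1,0.01,0,0,0]]]'
python3 - <<'E'
from h import *
shot('wrist','w2'); shot('top','top2')
E
```

```text
time: 2.98
tool_pos: [0.5853, 0.1037, 0.1249]
tool_rot: [3.14, 0.014, 3.062]
contact_force: [16.0, -0.6, -9.5]
opening: 0.0006
grip_force: 8.3
```

View pics/w2.png

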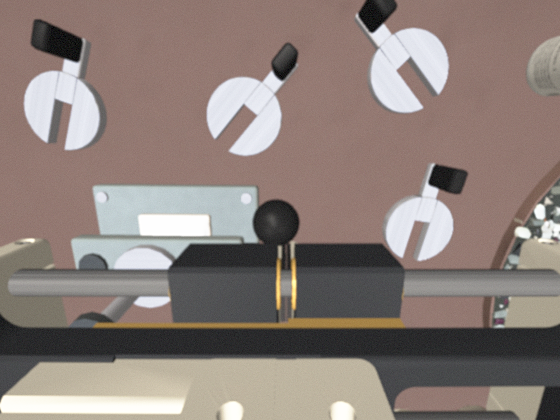

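```bash
python3 -m jog '[[[-1,-0.015,0,0,0],[-1,-0.015,0,-0.04,0],[-1,-0.015,0,-0.08,0],[-1,-0.015,0,-0.1,0]]]'
cat >> h.py <<'E'
def weights(im,c,S=0.0005,x0=.36,x1=.72,y0=-.42,y1=.34,r=.032,dbg=None,zt=.012):
    """disc centres and slot directions: rectify onto the plane z=zt, find light discs"""
    W=int((y1-y0)/S);H=int((x1-x0)/S)
    # corner mapping, image right=-y, up=+x
    cw=np.array([[x1,y1,zt],[x1,y0,zt],[x0,y0,zt],[x0,y1,zt]])
    m,Rc,o=c; K=m['camera_matrix']
    Pc=(cw-o)@Rc; px=(Pc/Pc[:,2:])@K.T
    A=cv2.getPerspectiveTransform(px[:,:2].astype(np.float32),np.float32([[0,0],[W,0],[W,H],[0,H]]))
    und=cv2.undistort(im,K,m['dist_coeffs'])
    w=cv2.warpPerspective(und,A,(W,H))
    hsv=cv2.cvtColor(w,cv2.COLOR_RGB2HSV)
    g=((hsv[:,:,2]>135)&(hsv[:,:,1]<50)).astype(np.uint8)
    g=cv2.morphologyEx(g,cv2.MORPH_OPEN,np.ones((5,5)))
    k=cv2.getStructuringElement(cv2.MORPH_ELLIPSE,(45,45))
    out=[]
    for ct in cv2.findContours(cv2.morphologyEx(g,cv2.MORPH_CLOSE,np.ones((3,3))),cv2.RETR_EXTERNAL,cv2.CHAIN_APPROX_NONE)[0]:
        if not 1700e-6/S/S<cv2.contourArea(ct)<4000e-6/S/S: continue
        f=np.zeros_like(g); cv2.drawContours(f,[cv2.convexHull(ct)],0,1,-1)
        dt=cv2.distanceTransform(f,cv2.DIST_L2,5); rr=dt.max()*S
        if not .028<rr<.036: continue
        yx=np.mean(np.argwhere(dt>dt.max()-.6),0)[::-1]
        # refine: circle fit to contour points near the radius
        p=ct[:,0].astype(float)
        for _ in range(6):
            d=np.linalg.norm(p-yx,axis=1)*S; q=p[abs(d-r)<.0025]
            B=np.c_[2*q,np.ones(len(q))]; s=np.linalg.lstsq(B,(q**2).sum(1),rcond=None)[0]; yx=s[:2]
        rad=np.sqrt(s[2]+yx@yx)*S
        disc=np.zeros_like(g); cv2.circle(disc,tuple(int(round(v)) for v in yx),int((rad-.002)/S),1,-1)
        sl=cv2.morphologyEx(disc*(1-g),cv2.MORPH_OPEN,np.ones((9,9)))
        n,l,st,ce=cv2.connectedComponentsWithStats(sl)
        if n<2: continue
        i=1+np.argmax(st[1:,4]); pts=np.argwhere(l==i)[:,::-1].astype(np.float32)
        v=cv2.fitLine(pts,cv2.DIST_L2,0,.01,.01).ravel()
        dv=v[:2]; e=ce[i]-yx; dv=dv*np.sign(dv@e)
        off=(np.array([v[2],v[3]])-yx); lat=(off[0]*dv[1]-off[1]*dv[0])*S
        x=x1-yx[1]*S; y=y1-yx[0]*S; ang=np.arctan2(-dv[0],-dv[1])
        out.append((x,y,ang,rad,lat,st[i][4]*S*S*1e6))
        if dbg: cv2.circle(w,tuple(int(round(t)) for t in yx),int(rad/S),(255,0,0),1)
    if dbg: cv2.imwrite(f'pics/{dbg}.png',w[:,:,::-1])
    return out
def grip(x,y,a): return np.array([x-.052*np.cos(a),y-.052*np.sin(a)])
E
python3 - <<'E'
from h import *
im=cv2.imread('pics/w2.png')[:,:,::-1].copy()
c=cam('wrist')  # pose moved since: rebuild from w2 pose
m=robot.camera_model('wrist');M=m['mount'];Rt=R.from_euler('xyz',[3.14,.014,3.062]).as_matrix();c=(m,Rt@M[:3,:3],np.array([.5853,.1037,.1249])+Rt@M[:3,3])
for o in weights(im,c): print(np.array(o),grip(*o[:3]))
print('top')
for o in weights(*shot('top','top3')): print(np.array(o),grip(*o[:3]))
plan([.463,.114,.16],-.817)
E
```

```text
time: 3.42
tool_pos: [0.5964, 0.1029, 0.2284]
tool_rot: [3.141, 0.006, 3.062]
contact_force: [0.5, -0.4, 0.7]
opening: 0.0002
grip_force: 0.0
[  0.4747   0.2137   0.6507   0.0327   0.0006 467.75  ] [0.4333 0.1822]
[  0.4823  -0.0776  -0.4425   0.0323  -0.     477.5   ] [ 0.4353 -0.0554]
[  0.4995   0.0758  -0.8102   0.0326  -0.0002 470.25  ] [0.4636 0.1135]
[  0.6099   0.2261  -0.2636   0.033    0.     243.5   ] [0.5597 0.2397]
top
[  0.4816  -0.0775  -0.4531   0.0333   0.0004 364.5   ] [ 0.4348 -0.0548]
[  0.4819  -0.2311   0.2162   0.0334   0.0001 384.    ] [ 0.4312 -0.2422]
[  0.6129   0.2315  -0.2625   0.0325  -0.0024 587.75  ] [0.5627 0.245 ]
  call 0 [0.0193 0.     0.0102] turn 0.554
  call 1 [ 0.0164 -0.0101  0.0102] turn 0.554
  call 2 [ 0.0086 -0.0173  0.0102] turn 0.554
  call 3 [-0.0017 -0.0192  0.0102] turn 0.554
  call 4 [-0.0116 -0.0154  0.0102] turn 0.554
  call 5 [-0.018  -0.007   0.0102] turn 0.554
  call 6 [-0.019   0.0035  0.0102] turn 0.554
```

```bash
python3 -m jog '[[[0,0.02,0,0.01,0.555],[0,0.02,0,0.01,0.555],[0,0.02,0,0.01,0.555],[0,0.02,0,0.01,0.555],[0,0.02,0,0.01,0.555]]]' >/dev/null
python3 -m jog '[[[0,0.016,-0.01,0.01,0.555],[0,0.016,-0.01,0.01,0.555],[0,0.016,-0.01,0.01,0.555],[0,0.016,-0.01,0.01,0.555],[0,0.016,-0.01,0.01,0.555]]]' >/dev/null
python3 -m jog '[[[0,0.009,-0.017,0.01,0.555],[0,0.009,-0.017,0.01,0.555],[0,0.009,-0.017,0.01,0.555],[0,0.009,-0.017,0.01,0.555],[0,0.009,-0.017,0.01,0.555]]]' >/dev/null
python3 -m jog '[[[0,-0.002,-0.019,0.01,0.555],[0,-0.002,-0.019,0.01,0.555],[0,-0.002,-0.019,0.01,0.555],[0,-0.002,-0.019,0.01,0.555],[0,-0.002,-0.019,0.01,0.555]]]' >/dev/null
python3 -m jog '[[[0,-0.012,-0.015,0.01,0.555],[0,-0.012,-0.015,0.01,0.555],[0,-0.012,-0.015,0.01,0.555],[0,-0.012,-0.015,0.01,0.555],[0,-0.012,-0.015,0.01,0.555]]]' >/dev/null
python3 -m jog '[[[0,-0.018,-0.007,0.01,0.555],[0,-0.018,-0.007,0.01,0.555],[0,-0.018,-0.007,0.01,0.555],[0,-0.018,-0.007,0.01,0.555],[0,-0.018,-0.007,0.01,0.555]]]' >/dev/null
python3 -m jog '[[[0,-0.019,0.004,0.01,0.555],[0,-0.019,0.004,0.01,0.555],[0,-0.019,0.004,0.01,0.555],[0,-0.019,0.004,0.01,0.555],[0,-0.019,0.004,0.01,0.555],[0,-0.019,0.004,0.01,0.555]]]' || true
python3 - <<'E'
from h import *
print(pose()[1:])
for o in weights(*shot('wrist','w3'),dbg='w3d'): print(np.array(o),grip(*o[:3]));
E
```

```text
(array([0.4796, 0.1119, 0.1637]), {'time': 5.9667, 'qpos': array([0.0735, 0.3552, 1.7185, 0.0001, 1.0671, 1.9187]), 'qvel': array([-0.0009, -0.0004, -0.0025,  0.0015, -0.0009,  0.5596]), 'joint_efforts': array([  0.0184, -41.1908, -21.7363,   0.0074,  -0.0872,   0.0523]), 'tool_pos': array([0.4796, 0.1119, 0.1637]), 'tool_rot': array([-3.1412, -0.0007, -0.2745]), 'contact_force': array([-0.0758, -0.8797, -0.8723]), 'torque': array([ 0.0118,  0.1412, -0.0027]), 'grip_force': 0.0, 'opening': 0.045927424978854145})
[  0.4758   0.2121   1.1234   0.0325   0.0216 414.    ] [0.4533 0.1652]
[  0.4821  -0.0778  -0.4466   0.0328  -0.0001 431.75  ] [ 0.4352 -0.0553]
[  0.4994   0.0757  -0.7953   0.0329   0.0001 397.25  ] [0.463  0.1128]
[  0.6106   0.2262  -0.2707   0.0332   0.0001 250.    ] [0.5605 0.2401]invalid input
```

Run:
```python
from h import *
plan([.463,.113,.10],-.80)
```

```text
call 0 [-0.0163  0.0035  0.0637] turn 0.525
```

```bash
python3 -m jog '[[[0,-0.016,0.003,0.03,0.525],[0,-0.016,0.003,0.06,0.525],[0,-0.016,0.003,0.06,0.525],[0,-0.016,0.003,0.06,0.525],[0,-0.016,0.003,0.06,0.525]]]' >/dev/null
python3 -m jog '[[[0,0,0,0,0],[0,0,0,0,0]]]'
python3 - <<'E'
from h import *
for o in weights(*shot('wrist','w4')): print(np.array(o),grip(*o[:3])); plan([*grip(*o[:3]),.024],o[2])
E
```

```text
time: 6.6
tool_pos: [0.4635, 0.1132, 0.1033]
tool_rot: [-3.141, -0.001, -0.789]
contact_force: [-0.3, -0.4, -0.5]
opening: 0.0459
grip_force: 0.0
[  0.4993   0.0755  -0.8108   0.0325   0.     428.75  ] [0.4635 0.1132]
  call 0 [ 0.     -0.      0.0793] turn 0.021
[  0.5764   0.3175  -2.3286   0.0321   0.0137 527.75  ] [0.6122 0.3553]
  call 0 [-0.0084 -0.0345  0.0099] turn -0.593
  call 1 [ 0.0123 -0.0333  0.0099] turn -0.593
  call 2 [ 0.0288 -0.0207  0.0099] turn -0.593
  call 3 [ 0.0355 -0.0011  0.0099] turn -0.593
  call 4 [0.03   0.0189 0.0099] turn -0.593
  call 5 [0.0143 0.0325 0.0099] turn -0.593
  call 6 [-0.0063  0.035   0.0099] turn -0.593
  call 7 [-0.0247  0.0255  0.0099] turn -0.593
```

```bash
python3 -m jog '[[[0,0,0,0.03,0.02],[0,0,0,0.06,0.02],[0,0,0,0.075,0.02],[0,0,0,0.079,0.02],[0,0,0,0.079,0.02]]]' | sed -n 2,4p
python3 -m jog '[[[-1,0,0,0,0],[-1,0,0,0,0],[-1,0,0,0,0],[-1,0,0,0,0],[-1,0,0,0,0]]]' 45
python3 -m jog '[[[-1,0,0,-0.01,0],[-1,0,0,-0.03,0],[-1,0,0,-0.06,0],[-1,0,0,-0.08,0],[-1,0,0,-0.08,0]]]' | sed -n 4,6p
for i in 1 2 3 4; do python3 -m jog '[[[-1,0,0,0,0]]]' | sed -n 4,4p; python3 -c "
from h import *
s=robot.observe();print(s['torque'],s['joint_efforts'])"; done
```

```text
tool_pos: [0.4626, 0.1131, 0.0231]
tool_rot: [3.14, 0.001, -0.812]
contact_force: [0.3, -0.2, -0.0]
time: 7.48
tool_pos: [0.4634, 0.1132, 0.0244]
tool_rot: [-3.14, -0.001, -0.813]
contact_force: [-0.8, 0.1, 0.6]
opening: 0.0171
grip_force: 0.0
contact_force: [0.8, -0.2, -2.5]
opening: 0.0118
grip_force: 45.0
contact_force: [-0.2, 0.6, -3.4]
[0.1169 0.2911 0.0016] [  0.033  -44.1773 -20.8597  -0.1098  -0.0819  -0.0048]
contact_force: [-0.2, -0.1, -2.5]
[0.1439 0.2692 0.003 ] [  0.0139 -43.6681 -20.3348  -0.1084  -0.1958  -0.004 ]
contact_force: [0.1, 0.1, -2.4]
[0.0962 0.291  0.0055] [  0.0233 -43.1535 -19.8456  -0.1058  -0.1627  -0.0016]
contact_force: [0.1, 0.1, -3.5]
[0.1699 0.2437 0.0282] [  0.0214 -42.8002 -19.6195  -0.1051  -0.145   -0.0007]
```

```bash
python3 -m jog '[[[-1,-0.02,0,-0.04,0],[-1,-0.02,0,-0.08,0],[-1,-0.02,0,-0.08,0]]]' | sed -n 2,3p
python3 - <<'E'
from h import *
plan([.470,.0,.17],0)
E
```

```text
tool_pos: [0.4519, 0.1286, 0.189]
tool_rot: [-3.134, -0.005, -0.812]
  call 0 [0.0529 0.0377 0.0095] turn -0.406
  call 1 [0.0337 0.0555 0.0095] turn -0.406
```

```bash
python3 -m jog '[[[-1,0.052,0.036,0.01,-0.4],[-1,0.052,0.036,0.01,-0.4],[-1,0.052,0.036,0.01,-0.4],[-1,0.052,0.036,0.01,-0.4],[-1,0.052,0.036,0.01,-0.4]]]' | sed -n 2,3p
python3 -m jog '[[[-1,0.034,0.055,0.01,-0.41],[-1,0.034,0.055,0.01,-0.41],[-1,0.034,0.055,0.01,-0.41],[-1,0.034,0.055,0.01,-0.41],[-1,0.034,0.055,0.01,-0.41]]]' | sed -n 2,3p
python3 -m jog '[[[-1,0,0,0,0],[-1,0,0,0,0],[-1,0,0,0,0]]]'
python3 - <<'E'
from h import *
shot('wrist','w5'); shot('top','top5')
E
```

```text
tool_pos: [0.4584, 0.0646, 0.1726]
tool_rot: [3.141, 0.002, -0.413]
tool_pos: [0.4675, 0.0009, 0.1629]
tool_rot: [-3.141, 0.002, -0.004]
time: 9.57
tool_pos: [0.4678, 0.0015, 0.1636]
tool_rot: [-3.142, 0.0, -0.004]
contact_force: [0.3, 0.9, -2.6]
opening: 0.012
grip_force: 45.0
```

View pics/w5.png

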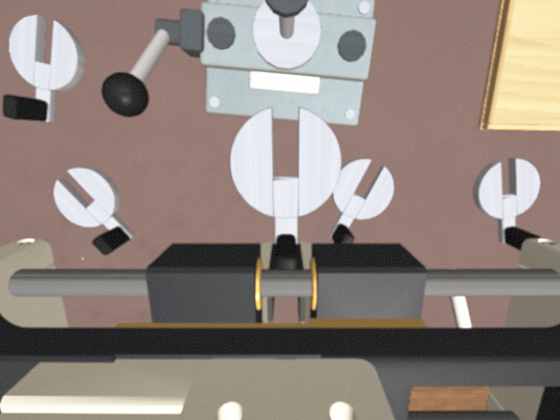

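```bash
cat >> h.py <<'E'
def edgecircle(im,c,z,guess,r,tol=.004,yr=None):
    """circle of light disc on plane z: radial edge points from guess (bright inside), then algebraic fit"""
    g=cv2.GaussianBlur(im.max(2),(3,3),0).astype(float) if False else cv2.cvtColor(im,cv2.COLOR_RGB2GRAY).astype(np.float32)
    g=cv2.GaussianBlur(g,(0,0),.8)
    x=np.array(guess,float)
    for _ in range(4):
        P=[]
        for t in np.radians(np.arange(0,360,3)):
            rs=np.arange(r-tol,r+tol,.0003)
            Q=np.c_[x[0]+rs*np.cos(t),x[1]+rs*np.sin(t),np.full(len(rs),z)]
            px=proj(Q,c).astype(np.float32)
            if px.min()<2 or px[:,0].max()>557 or px[:,1].max()>417: continue
            v=cv2.remap(g,px[:,0].reshape(1,-1),px[:,1].reshape(1,-1),cv2.INTER_LINEAR).ravel()
            dv=np.diff(v); i=np.argmin(dv)
            if dv[i]<-3: P.append(Q[i,:2])
        P=np.array(P); s=None
        for _ in range(4):
            B=np.c_[2*P,np.ones(len(P))]; s=np.linalg.lstsq(B,(P**2).sum(1),rcond=None)[0]
            rad=np.sqrt(s[2]+s[:2]@s[:2]); e=abs(np.linalg.norm(P-s[:2],axis=1)-rad); P=P[e<max(.0008,1.5*np.median(e))]
        x=s[:2]
    return x,rad,len(P)
E
python3 - <<'E'
from h import *
im=cv2.imread('pics/w5.png')[:,:,::-1].copy(); c=cam('wrist')
print(edgecircle(im,c,.083,(.610,0),.024))
zt=pose()[1][2]-.0244+.012
for o in weights(im,c,zt=zt): print(np.array(o),grip(*o[:3]))
im=cv2.imread('pics/top5.png')[:,:,::-1].copy()
print(edgecircle(im,cam('top'),.083,(.610,0),.024))
E
```

```text
(array([0.6076, 0.0012]), np.float64(0.02331884869214618), 85)
[  0.4483   0.1482  -1.3853   0.0317   0.0096 624.75  ] [0.4387 0.1993]
(array([0.6028, 0.0045]), np.float64(0.019442420679923394), 20)
```

```bash
cat >> h.py <<'E'
def held(im,c,zb,guess,ang):
    """held disc: circle on its top plane, slot direction from the slot's dark pixels"""
    z=zb+.012; x,rad,n=edgecircle(im,c,z,guess,.032)
    S=.0004; u=np.arange(-.03,.0301,S); X,Y=np.meshgrid(u,u,indexing='ij')
    k=X**2+Y**2<.0285**2
    Q=np.c_[x[0]+X[k],x[1]+Y[k],np.full(k.sum(),z)]; px=proj(Q,c).astype(np.float32)
    hsv=cv2.cvtColor(im,cv2.COLOR_RGB2HSV); b=((hsv[:,:,2]>135)&(hsv[:,:,1]<50)).astype(np.float32)
    v=cv2.remap(b,px[:,0].reshape(1,-1),px[:,1].reshape(1,-1),cv2.INTER_LINEAR).ravel()
    q=np.c_[X[k],Y[k]][v<.5]; a=q@[np.cos(ang),np.sin(ang)]; l=q@[-np.sin(ang),np.cos(ang)]
    s=q[(abs(l)<.013)&(a>-.004)].astype(np.float32)
    f=cv2.fitLine(s,cv2.DIST_L2,0,.01,.01).ravel(); d=f[:2]*np.sign(f[:2]@[np.cos(ang),np.sin(ang)])
    lat=-f[2]*d[1]+f[3]*d[0]
    return x,rad,n,np.arctan2(d[1],d[0]),lat,len(s)
E
python3 - <<'E'
from h import *
im=cv2.imread('pics/w5.png')[:,:,::-1].copy(); c=cam('wrist'); p=pose()[1]
print(held(im,c,p[2]-.0244,(p[0]+.052,p[1]),0))
E
```

```text
(array([0.5216, 0.0022]), np.float64(0.03002118607483951), 99, np.float64(0.009780456461087956), np.float64(-0.00020160846210957786), 2167)
```

Run:
```python
from h import *
im,c=shot('side','s5'); 
px=proj([[.5216,.0022,.145],[.4678,.0015,.175],[.6076,.0012,.083]],c); print(px)
x,y=px[0].astype(int); s=im[y-50:y+50,x-66:x+67]; cv2.imwrite('pics/s5z.png',cv2.resize(s,None,fx=6,fy=6,interpolation=cv2.INTER_CUBIC)[:,:,::-1]); print(x-66,y-50)
```

```text
[[298.5148 201.328 ]
 [278.2125 194.9228]
 [329.1342 215.6592]]
232 151
```

View pics/s5z.png

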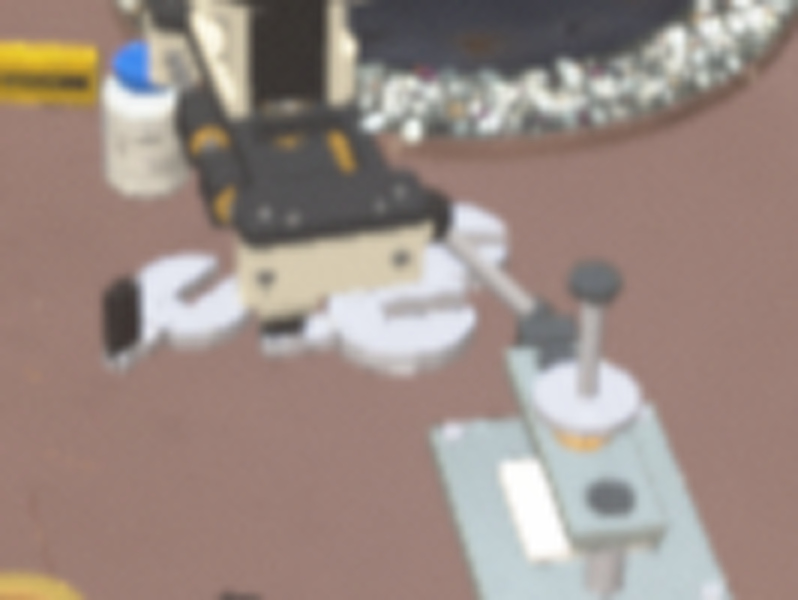

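```bash
python3 -m jog '[[[-1,0,0.001,0.02,0.005],[-1,0,0.001,0.04,0.005],[-1,0.015,0.001,0.04,0.005],[-1,0.03,0.001,0.04,0.005],[-1,0.045,0.001,0.04,0.005]]]' | sed -n 2,4p
python3 -m jog '[[[-1,0.012,0,0,0],[-1,0.024,0,0,0],[-1,0.034,0,0,0],[-1,0.04,0,0,0],[-1,0.041,0,0,0]]]' | sed -n 2,4p
python3 -m jog '[[[-1,0,0,0,0],[-1,0,0,0,0]]]' | sed -n 2,4p
python3 - <<'E'
from h import *
shot('wrist','w6')
E
```

```text
tool_pos: [0.5133, 0.0002, 0.1234]
tool_rot: [-3.141, 0.001, -0.009]
contact_force: [0.6, 0.4, -1.9]
tool_pos: [0.5547, -0.0003, 0.1236]
tool_rot: [-3.142, -0.001, -0.008]
contact_force: [-0.1, -0.6, -2.4]
tool_pos: [0.5533, -0.0002, 0.1236]
tool_rot: [-3.141, 0.001, -0.008]
contact_force: [-0.6, 0.3, -2.7]
```

View pics/w6.png

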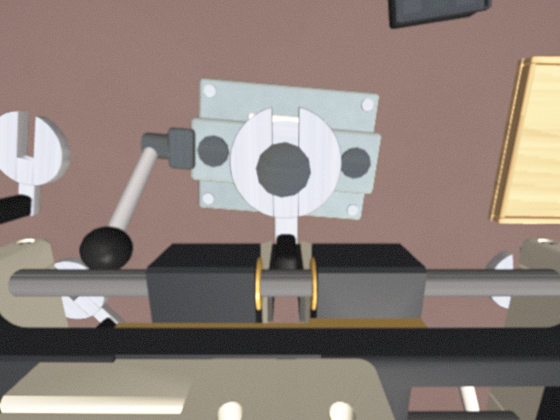

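```bash
python3 -m jog '[[[-1,0,0,0.002,0],[-1,0,0,0.004,0],[-1,0,0,0.005,0]]]' | sed -n 2,4p
for i in 1 2 3 4; do python3 -m jog '[[[-1,0,0,0.002,0],[-1,0,0,0.002,0]]]' | sed -n 2,4p; done
```

```text
tool_pos: [0.5535, -0.0003, 0.1184]
tool_rot: [-3.141, 0.001, -0.008]
contact_force: [0.5, 1.0, -3.0]
tool_pos: [0.5536, -0.0003, 0.1163]
tool_rot: [-3.141, 0.001, -0.008]
contact_force: [-0.5, 0.4, -3.1]
tool_pos: [0.5537, -0.0003, 0.1144]
tool_rot: [-3.141, 0.0, -0.008]
contact_force: [0.2, 0.2, -2.9]
tool_pos: [0.5541, -0.0004, 0.1133]
tool_rot: [3.142, -0.001, -0.008]
contact_force: [-1.3, -0.0, -0.2]
tool_pos: [0.554, -0.0003, 0.1127]
tool_rot: [3.141, -0.002, -0.008]
contact_force: [-6.5, 0.5, 13.2]
```

```bash
python3 -m jog '[[[-1,0,0,-0.001,0],[-0.3,0,0,-0.001,0],[-0.3,0,0,-0.001,0],[-0.3,0,0,-0.001,0],[-0.3,0,0,-0.001,0]]]' | sed -n 2,6p
python3 -m jog '[[[-0.3,0,0,-0.02,0],[-0.3,0,0,-0.05,0],[-0.3,0,0,-0.09,0],[-0.3,0,0,-0.12,0],[-0.3,-0.05,0,-0.12,0]]]' | sed -n 2,4p
python3 -m jog '[[[-0.3,-0.06,0,0,0],[-0.3,-0.06,0,0,0],[-0.3,-0.06,0,0,0],[-0.3,-0.06,0,0,0]]]' | sed -n 2,4p
python3 - <<'E'
from h import *
im,c=shot('wrist','w7'); im2,c2=shot('top','top7')
print('pan-stack',held(im,c,.083,(.6076,.0012),0))
for o in weights(im,c): print(np.array(o),grip(*o[:3]))
print('top')
for o in weights(im2,c2): print(np.array(o),grip(*o[:3]))
E
```

```text
tool_pos: [0.554, -0.0004, 0.1116]
tool_rot: [-3.142, -0.0, -0.008]
contact_force: [1.4, -0.9, -0.1]
opening: 0.031
grip_force: 0.0
tool_pos: [0.5222, -0.0015, 0.2396]
tool_rot: [3.139, -0.022, -0.008]
contact_force: [-0.1, -0.8, 1.9]
tool_pos: [0.4522, 0.0005, 0.2323]
tool_rot: [3.141, -0.002, -0.008]
contact_force: [0.3, -0.7, -0.6]
pan-stack (array([0.6068, 0.0001]), np.float64(0.031042567179027206), 72, np.float64(-0.35166420369165086), np.float64(0.006268338518606628), 3486)
[  0.4745   0.2138   0.6518   0.0334   0.0004 386.5   ] [0.4332 0.1822]
[  0.4819  -0.2309   0.2279   0.0331  -0.0002 401.25  ] [ 0.4312 -0.2427]
[  0.482   -0.078   -0.4489   0.0333  -0.0003 413.    ] [ 0.4351 -0.0554]
[  0.6105   0.2269  -0.2764   0.0332  -0.0016 181.25  ] [0.5604 0.2411]
top
[  0.4765  -0.4058  -0.2741   0.0309   0.0239 146.75  ] [ 0.4264 -0.3917]
[  0.4737   0.2153   0.649    0.0333  -0.0003 315.    ] [0.4323 0.1839]
[  0.4808  -0.2314   0.2375   0.0334  -0.0002 328.    ] [ 0.4303 -0.2437]
[  0.6115   0.2293  -0.2694   0.0331   0.0011 306.25  ] [0.5614 0.2431]
```

View pics/w7.png

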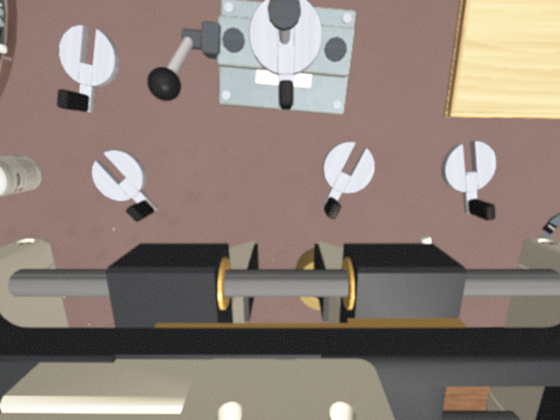

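Run:
```python
from h import *
plan([.435,-.0554,.1],-.449)
```

```text
call 0 [-0.0179  0.0559  0.1319] turn 0.441
```

```bash
python3 -m jog '[[[-0.3,-0.018,0.056,0.13,0.44],[-0.3,-0.018,0.056,0.13,0.44],[-0.3,-0.018,0.056,0.13,0.44],[-0.3,-0.018,0.056,0.13,0.44],[-0.3,-0.018,0.056,0.13,0.44]]]' | sed -n 2,4p
python3 -m jog '[[[-0.3,0,0,0,0],[-0.3,0,0,0,0]]]' | sed -n 2,4p
python3 - <<'E'
from h import *
for o in weights(*shot('wrist','w8'))[:3]: print(np.array(o),grip(*o[:3])); plan([*grip(*o[:3]),.022],o[2])
E
```

```text
tool_pos: [0.432, -0.056, 0.0979]
tool_rot: [3.14, 0.008, -0.452]
contact_force: [-0.2, 0.0, -0.5]
tool_pos: [0.4355, -0.0554, 0.1026]
tool_rot: [-3.141, -0.002, -0.446]
contact_force: [-0.6, -0.4, 0.1]
[  0.482   -0.2306   0.2319   0.0323  -0.0004 463.5   ] [ 0.4314 -0.2426]
  call 0 [0.0386 0.0854 0.0405] turn -0.339
  call 1 [0.008  0.0933 0.0405] turn -0.339
[  0.482   -0.0784  -0.4384   0.0325  -0.0002 429.25  ] [ 0.4349 -0.0563]
  call 0 [-0.0001  0.0012  0.081 ] turn -0.007
```

```bash
python3 -m jog '[[[-0.3,0,0.001,0.03,-0.005],[-0.3,0,0.001,0.06,-0.005],[-0.3,0,0.001,0.075,-0.005],[-0.3,0,0.001,0.08,-0.005],[-1,0,0.001,0.08,-0.005]]]' | sed -n 2,4p
python3 -m jog '[[[-1,0,0,0,0],[-1,0,0,0,0],[-1,0,0,0,0],[-1,0,0,0,0],[-1,0,0,0,0]]]' 45| sed -n 2,6p
python3 -m jog '[[[-1,0,0,-0.005,0],[-1,0,0,-0.03,0],[-1,0,0,-0.06,0],[-1,0,0,-0.08,0],[-1,0,0,-0.08,0]]]' | sed -n 2,6p
for i in 1 2 3 4; do python3 -m jog '[[[-1,0,0,0,0]]]' | sed -n 4,4p; done
```

```text
tool_pos: [0.4339, -0.0559, 0.0218]
tool_rot: [-3.141, -0.0, -0.442]
contact_force: [0.9, -0.3, 0.1]
tool_pos: [0.4345, -0.0564, 0.023]
tool_rot: [-3.141, -0.003, -0.443]
contact_force: [1.2, 1.8, 6.9]
opening: 0.0119
grip_force: 45.0
tool_pos: [0.4356, -0.0569, 0.1057]
tool_rot: [-3.14, -0.008, -0.443]
contact_force: [0.6, 0.1, -1.0]
opening: 0.0115
grip_force: 45.0
contact_force: [-0.1, -0.9, -1.2]
contact_force: [-0.4, 0.1, -1.5]
contact_force: [0.3, 0.3, -1.3]
contact_force: [-0.1, 0.5, -0.8]
```

Run:
```python
from h import *
plan([.5725,-.249,.08],-.02)
```

```text
call 0 [0.1046 0.0572 0.0103] turn -0.212
  call 1 [0.0902 0.0778 0.0103] turn -0.212
```

```bash
python3 -m jog '[[[-1,0.104,0.057,0.01,-0.21],[-1,0.104,0.057,0.01,-0.21],[-1,0.104,0.057,0.01,-0.21],[-1,0.104,0.057,0.01,-0.21]]]' | sed -n 2,3p
python3 -m jog '[[[-1,0.09,0.078,0.01,-0.213],[-1,0.09,0.078,0.01,-0.213],[-1,0.09,0.078,0.01,-0.213],[-1,0.09,0.078,0.01,-0.213],[-1,0.09,0.078,0.01,-0.213]]]' | sed -n 2,4p
python3 -m jog '[[[-1,0,0,0,0],[-1,0,0,0,0]]]' | sed -n 2,4p
python3 - <<'E'
from h import *
im,c=shot('wrist','w9'); plan([.5725,-.249,.030],-.02); 
hsv=cv2.cvtColor(im,cv2.COLOR_RGB2HSV); g=((hsv[:,:,0]>10)&(hsv[:,:,0]<30)&(hsv[:,:,1]>90)&(hsv[:,:,2]>140)).astype(np.uint8)
ct=max(cv2.findContours(g,0,1)[0],key=cv2.contourArea); b=cv2.boxPoints(cv2.minAreaRect(ct)); P=plane(b,.016,c); print(P,P.mean(0))
E
```

```text
tool_pos: [0.5063, -0.1574, 0.0905]
tool_rot: [3.14, -0.003, -0.236]
tool_pos: [0.572, -0.2501, 0.0795]
tool_rot: [-3.14, 0.002, -0.023]
contact_force: [-1.2, 1.1, -1.1]
tool_pos: [0.5715, -0.2478, 0.081]
tool_rot: [-3.14, 0.002, -0.02]
contact_force: [1.1, 0.9, -0.7]
  call 0 [0.0008 0.0012 0.0515] turn 0.001
[[ 0.6826 -0.1985  0.016 ]
 [ 0.6789 -0.3958  0.016 ]
 [ 0.5394 -0.4197  0.016 ]
 [ 0.5441 -0.1865  0.016 ]] [ 0.6112 -0.3001  0.016 ]
```

View pics/w9.png

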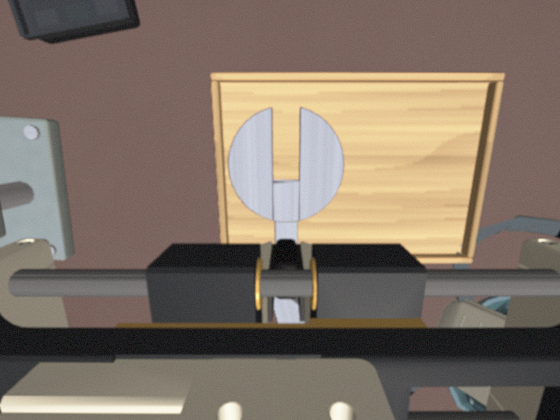

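```bash
python3 -m jog '[[[-1,0,0.001,0.02,0],[-1,0,0.001,0.04,0],[-1,0,0.001,0.049,0],[-1,0,0.001,0.052,0],[-1,0,0.001,0.052,0]]]' | sed -n 2,4p
python3 -m jog '[[[-0.3,0,0,0,0],[-0.3,0,0,0,0],[-0.3,0,0,0,0],[-0.3,0,0,-0.03,0],[-0.3,0,0,-0.07,0]]]' | sed -n 2,6p
python3 - <<'E'
from h import *
plan([.4314,-.2426,.1],.232)
E
```

```text
tool_pos: [0.572, -0.2493, 0.0296]
tool_rot: [-3.141, 0.001, -0.02]
contact_force: [-0.1, -0.2, -0.3]
tool_pos: [0.5704, -0.249, 0.0975]
tool_rot: [-3.138, 0.006, -0.02]
contact_force: [0.7, 0.2, 0.1]
opening: 0.0319
grip_force: 0.0
  call 0 [-0.1391 -0.0035 -0.0025] turn -0.252
```

```bash
python3 -m jog '[[[-0.3,-0.139,-0.004,0,-0.25],[-0.3,-0.139,-0.004,0,-0.25],[-0.3,-0.139,-0.004,0,-0.25],[-0.3,-0.139,-0.004,0,-0.25],[-0.3,-0.139,-0.004,0,-0.25]]]' | sed -n 2,4p
python3 -m jog '[[[-0.3,0,0,0,0],[-0.3,0,0,0,0]]]' | sed -n 2,4p
python3 - <<'E'
from h import *
for o in weights(*shot('wrist','w10'))[:3]: print(np.array(o),grip(*o[:3])); plan([*grip(*o[:3]),.022],o[2])
E
```

```text
tool_pos: [0.4305, -0.2427, 0.1005]
tool_rot: [-3.141, 0.001, 0.228]
contact_force: [-0.1, -0.6, 0.0]
tool_pos: [0.435, -0.244, 0.1005]
tool_rot: [3.14, -0.002, 0.23]
contact_force: [0.6, 0.2, 0.6]
[  0.4821  -0.2314   0.2151   0.0325   0.     434.25  ] [ 0.4313 -0.2425]
  call 0 [-0.0033 -0.0021  0.0782] turn 0.015
```

```bash
python3 -m jog '[[[-0.3,0,0,0,0.015],[-0.3,0,0,0.02,0.015]]]' | sed -n 2,4p
python3 - <<'E'
from h import *
for o in weights(*shot('wrist','w10'))[:3]: print(np.array(o),grip(*o[:3])); plan([*grip(*o[:3]),.022],o[2])
E
```

```text
tool_pos: [0.4364, -0.2448, 0.0821]
tool_rot: [3.136, -0.005, 0.214]
contact_force: [0.6, -0.4, -0.1]
[  0.4821  -0.2314   0.223    0.0323  -0.0001 441.    ] [ 0.4314 -0.2429]
  call 0 [-0.0023 -0.0004  0.0551] turn -0.008
```

```bash
python3 -m jog '[[[-0.3,-0.002,0,0.03,-0.005],[-0.3,-0.002,0,0.05,-0.005],[-0.3,-0.002,0,0.056,-0.005],[-0.3,-0.002,0,0.056,-0.005],[-1,-0.002,0,0.056,-0.005]]]' | sed -n 2,4p
python3 -m jog '[[[-1,0,0,0,0],[-1,0,0,0,0],[-1,0,0,0,0],[-1,0,0,0,0],[-1,0,0,0,0]]]' 45| sed -n 2,6p
python3 -m jog '[[[-1,0,0,-0.005,0],[-1,0,0,-0.03,0],[-1,0,0,-0.06,0],[-1,0,0,-0.08,0],[-1,0,0,-0.08,0]]]' | sed -n 2,6p
for i in 1 2 3 4; do python3 -m jog '[[[-1,0,0,0,0]]]' | sed -n 4,4p; done
```

```text
tool_pos: [0.4321, -0.2437, 0.024]
tool_rot: [-3.141, -0.0, 0.22]
contact_force: [-0.2, -0.1, 1.0]
tool_pos: [0.4321, -0.244, 0.0248]
tool_rot: [3.14, -0.001, 0.22]
contact_force: [-0.7, 1.5, 6.1]
opening: 0.0117
grip_force: 45.0
tool_pos: [0.4333, -0.245, 0.1076]
tool_rot: [3.136, -0.005, 0.22]
contact_force: [1.2, -0.4, -2.9]
opening: 0.0111
grip_force: 45.0
contact_force: [-0.5, -0.1, -3.1]
contact_force: [-0.1, -0.1, -2.1]
contact_force: [-0.2, -0.3, -2.7]
contact_force: [0.7, 0.7, -2.9]
```

Run:
```python
from h import *
plan([.677,-.119,.19],2.094)
```

```text
call 0 [ 0.0668 -0.0169 -0.0219] turn -0.469
  call 1 [ 0.0673  0.0151 -0.0219] turn -0.469
  call 2 [ 0.0532  0.0439 -0.0219] turn -0.469
  call 3 [ 0.0276  0.0632 -0.0219] turn -0.469
```

```bash
python3 -m jog '[[[-1,0.067,-0.017,-0.04,-0.469],[-1,0.067,-0.017,-0.04,-0.469],[-1,0.067,-0.017,-0.04,-0.469],[-1,0.067,-0.017,-0.04,-0.469],[-1,0.067,-0.017,-0.04,-0.469]]]' | sed -n 2,3p
python3 -m jog '[[[-1,0.067,0.015,-0.03,-0.469],[-1,0.067,0.015,-0.03,-0.469],[-1,0.067,0.015,-0.03,-0.469],[-1,0.067,0.015,-0.03,-0.469],[-1,0.067,0.015,-0.03,-0.469]]]' | sed -n 2,3p
python3 -m jog '[[[-1,0.053,0.044,-0.01,-0.469],[-1,0.053,0.044,-0.01,-0.469],[-1,0.053,0.044,-0.01,-0.469],[-1,0.053,0.044,-0.01,-0.469],[-1,0.053,0.044,-0.01,-0.469]]]' | sed -n 2,3p
python3 -m jog '[[[-1,0.028,0.063,0,-0.467],[-1,0.028,0.063,0,-0.467],[-1,0.028,0.063,0,-0.467],[-1,0.028,0.063,0,-0.467],[-1,0.028,0.063,0,-0.467]]]' | sed -n 2,3p
python3 -m jog '[[[-1,0,0,0.03,0],[-1,0,0,0.03,0],[-1,0,0,0.03,0]]]' | sed -n 2,4p
python3 - <<'E'
from h import *
im,c=shot('wrist','w11'); p=pose()[1]; print(p)
d=np.array([np.cos(2.094),np.sin(2.094)])
print(held(im,c,p[2]-.0248,p[:2]+.052*d,2.094)); print(edgecircle(im,c,.095,(.6068,.0001),.032))
E
```

```text
tool_pos: [0.4932, -0.2118, 0.1428]
tool_rot: [-3.14, 0.001, 0.693]
tool_pos: [0.5542, -0.1811, 0.1726]
tool_rot: [-3.14, -0.0, 1.159]
tool_pos: [0.6156, -0.1505, 0.1824]
tool_rot: [-3.14, -0.001, 1.625]
tool_pos: [0.677, -0.1193, 0.1825]
tool_rot: [-3.14, -0.001, 2.09]
tool_pos: [0.6757, -0.1193, 0.1518]
tool_rot: [-3.138, -0.004, 2.088]
contact_force: [1.1, 0.7, -2.9]
[ 0.6768 -0.1195  0.1535]
(array([ 0.6495, -0.0734]), np.float64(0.030907842986158084), 91, np.float64(-2.7025797134324794), np.float64(-0.0008557210994411882), 775)
(array([ 0.6075, -0.0003]), np.float64(0.031165269202474002), 53)
```

View pics/w11.png

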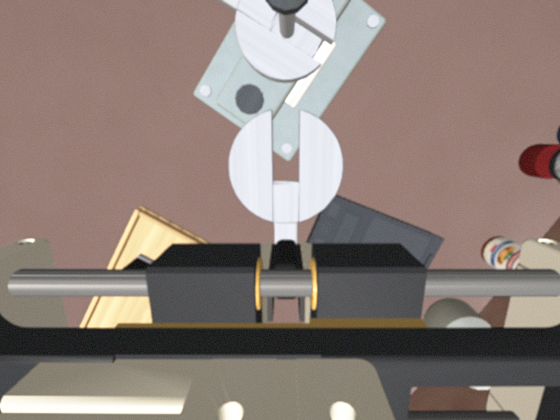

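```bash
python3 -m jog '[[[-1,0,0,0.02,0],[-1,0,0,0.027,0],[-1,0.015,0,0.027,0],[-1,0.03,0,0.027,0],[-1,0.042,0,0.027,0]]]' | sed -n 2,4p
python3 -m jog '[[[-1,0.012,0,0,0],[-1,0.024,0,0,0],[-1,0.034,0,0,0],[-1,0.04,0,0,0],[-1,0.042,0,0,0]]]' | sed -n 2,4p
python3 -m jog '[[[-1,0,0,0,0],[-1,0,0,0,0]]]' | sed -n 2,4p
python3 - <<'E'
from h import *
im,c=shot('wrist','w12'); p=pose()[1]; print(p)
d=np.array([np.cos(2.094),np.sin(2.094)])
print(edgecircle(im,c,p[2]-.0248+.012,p[:2]+.052*d,.032))
E
```

```text
tool_pos: [0.656, -0.0823, 0.1274]
tool_rot: [3.141, -0.0, 2.091]
contact_force: [0.3, -0.8, -3.1]
tool_pos: [0.635, -0.0453, 0.1271]
tool_rot: [3.141, -0.0, 2.094]
contact_force: [0.2, -0.3, -1.6]
tool_pos: [0.6357, -0.0466, 0.1268]
tool_rot: [3.141, 0.0, 2.094]
contact_force: [-0.5, 0.2, -2.6]
[ 0.6357 -0.0468  0.1268]
(array([ 0.6095, -0.0011]), np.float64(0.031062695906736406), 78)
```

```bash
python3 -m jog '[[[-1,0.002,0,0.002,0],[-1,0.002,0,0.004,0],[-1,0.002,0,0.004,0]]]' | sed -n 2,4p
for i in 1 2 3; do python3 -m jog '[[[-1,0,0,0.0015,0],[-1,0,0,0.0015,0]]]' | sed -n 2,4p; done
```

```text
tool_pos: [0.6341, -0.0447, 0.122]
tool_rot: [-3.141, -0.001, 2.093]
contact_force: [0.5, -0.1, -1.8]
tool_pos: [0.6343, -0.0447, 0.1208]
tool_rot: [-3.141, -0.0, 2.094]
contact_force: [-0.6, 0.3, -2.8]
tool_pos: [0.6346, -0.0447, 0.1198]
tool_rot: [3.141, 0.0, 2.094]
contact_force: [-0.2, 0.0, -2.2]
tool_pos: [0.6347, -0.0447, 0.1195]
tool_rot: [3.141, 0.001, 2.094]
contact_force: [-1.3, -1.2, 4.3]
```

Contact at the expected height. Release, rise and check.

```bash
python3 -m jog '[[[-0.3,0,0,0,0],[-0.3,0,0,0,0],[-0.3,0,0,0,0],[-0.3,0,0,0,0]]]' | sed -n 2,6p
python3 -m jog '[[[-0.3,0,0,-0.02,0],[-0.3,0,0,-0.05,0],[-0.3,0,0,-0.09,0],[-0.3,-0.04,0,-0.12,0],[-0.3,-0.08,0,-0.12,0]]]' | sed -n 2,4p
python3 -m jog '[[[-0.3,0,0,0,0],[-0.3,0,0,0,0]]]' | sed -n 2,4p
python3 - <<'E'
from h import *
im,c=shot('wrist','w13'); print(edgecircle(im,c,.107,(.6076,.0005),.032))
for o in weights(*shot('top','top13')): print(np.array(o),grip(*o[:3]))
plan([.4332,.1822,.16],.651)
E
```

```text
tool_pos: [0.6344, -0.0445, 0.1181]
tool_rot: [3.141, -0.0, 2.094]
contact_force: [0.8, -0.2, -1.2]
opening: 0.031
grip_force: 0.0
tool_pos: [0.6737, -0.1078, 0.2453]
tool_rot: [3.134, 0.007, 2.098]
contact_force: [1.7, 0.7, 1.2]
tool_pos: [0.6722, -0.1113, 0.2372]
tool_rot: [3.141, 0.0, 2.091]
contact_force: [0.2, 0.1, -0.7]
(array([0.6076, 0.0006]), np.float64(0.03152372985380708), 66)
[  0.4747   0.2158   0.6513   0.0332  -0.0002 386.    ] [0.4334 0.1843]
[  0.6131   0.2297  -0.269    0.0335   0.0002 395.25  ] [0.563  0.2435]
  call 0 [ 0.1237 -0.0203  0.0256] turn 0.481
  call 1 [ 0.1003 -0.0752  0.0256] turn 0.481
  call 2 [ 0.0541 -0.1131  0.0256] turn 0.481
```

View pics/w13.png

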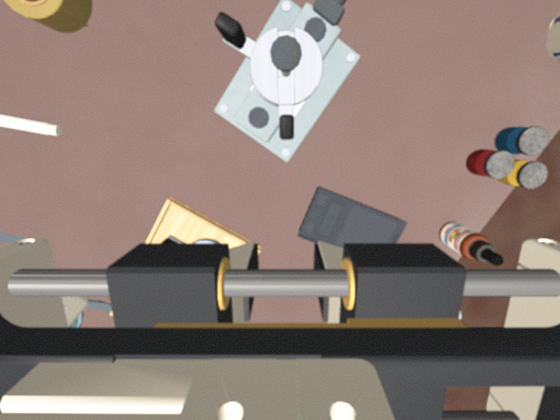

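```bash
python3 -m jog '[[[-0.3,0.124,-0.02,0,0.48],[-0.3,0.124,-0.02,0,0.48],[-0.3,0.124,-0.02,0,0.48],[-0.3,0.124,-0.02,0,0.48],[-0.3,0.124,-0.02,0,0.48]]]' | sed -n 2,3p
python3 -m jog '[[[-0.3,0.1,-0.075,0.02,0.48],[-0.3,0.1,-0.075,0.02,0.48],[-0.3,0.1,-0.075,0.02,0.48],[-0.3,0.1,-0.075,0.02,0.48],[-0.3,0.1,-0.075,0.02,0.48]]]' | sed -n 2,3p
python3 -m jog '[[[-0.3,0.054,-0.113,0.11,0.48],[-0.3,0.054,-0.113,0.11,0.48],[-0.3,0.054,-0.113,0.11,0.48],[-0.3,0.054,-0.113,0.11,0.48],[-0.3,0.054,-0.113,0.11,0.48]]]' | sed -n 2,3p
python3 -m jog '[[[-0.3,0,0,0,0],[-0.3,0,0,0,0],[-0.3,0,0,0,0]]]' | sed -n 2,4p
python3 - <<'E'
from h import *
for o in weights(*shot('wrist','w14')): print(np.array(o),grip(*o[:3])); plan([*grip(*o[:3]),.022],o[2])
E
```

```text
tool_pos: [0.5906, -0.0088, 0.238]
tool_rot: [-3.141, -0.001, 1.614]
tool_pos: [0.5123, 0.0863, 0.2176]
tool_rot: [-3.141, 0.0, 1.136]
tool_pos: [0.4286, 0.1829, 0.1032]
tool_rot: [-3.137, 0.009, 0.655]
tool_pos: [0.4361, 0.1809, 0.1087]
tool_rot: [3.14, -0.003, 0.656]
contact_force: [-0.3, 0.2, 0.7]
[  0.4746   0.2148   0.659    0.0325  -0.0001 437.25  ] [0.4334 0.183 ]
  call 0 [-0.0006 -0.0032  0.0867] turn -0.005
```

```bash
python3 -m jog '[[[-0.3,-0.001,-0.002,0.03,-0.005],[-0.3,-0.001,-0.002,0.06,-0.005],[-0.3,-0.001,-0.002,0.08,-0.005],[-0.3,-0.001,-0.002,0.085,-0.005],[-1,-0.001,-0.002,0.085,-0.005]]]' | sed -n 2,4p
python3 -m jog '[[[-1,0,0,0,0],[-1,0,0,0,0],[-1,0,0,0,0],[-1,0,0,0,0],[-1,0,0,0,0]]]' 45| sed -n 2,6p
python3 -m jog '[[[-1,0,0,-0.005,0],[-1,0,0,-0.03,0],[-1,0,0,-0.06,0],[-1,0,0,-0.08,0],[-1,0,0,-0.08,0]]]' | sed -n 2,6p
for i in 1 2 3 4; do python3 -m jog '[[[-1,0,0,0,0]]]' | sed -n 4,4p; done
```

```text
tool_pos: [0.432, 0.1818, 0.0221]
tool_rot: [-3.141, 0.001, 0.659]
contact_force: [0.2, -0.1, 0.3]
tool_pos: [0.433, 0.1827, 0.0241]
tool_rot: [3.14, -0.003, 0.659]
contact_force: [-0.2, -2.3, 6.6]
opening: 0.0121
grip_force: 45.0
tool_pos: [0.434, 0.1832, 0.1068]
tool_rot: [3.139, -0.007, 0.659]
contact_force: [1.8, 0.6, -1.0]
opening: 0.0116
grip_force: 45.0
contact_force: [0.2, -0.2, -1.4]
contact_force: [0.1, -0.7, -0.9]
contact_force: [-1.1, -0.7, -0.3]
contact_force: [-0.6, -0.1, -1.5]
```

```bash
cat >> h.py <<'E'
def tray(im,c):
    hsv=cv2.cvtColor(im,cv2.COLOR_RGB2HSV); g=((hsv[:,:,0]>10)&(hsv[:,:,0]<30)&(hsv[:,:,1]>70)&(hsv[:,:,2]>120)).astype(np.uint8)
    ct=max(cv2.findContours(g[:,300:],0,1)[0],key=cv2.contourArea)+[300,0]; b=cv2.boxPoints(cv2.minAreaRect(ct)); P=plane(b,.016,c); print('tray',P[:,:2].round(4).tolist(),P.mean(0))
E
python3 - <<'E'
from h import *
im,c=shot('top','top15'); tray(im,c)
for o in weights(im,c): print(np.array(o),grip(*o[:3]))
plan([.5725,-.343,.19],-.02)
E
```

```text
tray [[0.533, -0.0963], [0.5261, -0.8479], [-0.1367, -0.7879], [-0.1291, -0.0797]] [ 0.1983 -0.4529  0.016 ]
[  0.4764  -0.4063  -0.2802   0.0309  -0.0072 124.75  ] [ 0.4264 -0.392 ]
[  0.6108   0.2293  -0.2759   0.033    0.0014 281.    ] [0.5608 0.2434]
[  0.6253  -0.2499  -0.0327   0.0326   0.0004 432.25  ] [ 0.5733 -0.2482]
  call 0 [-0.0699  0.1673 -0.0294] turn 0.226
  call 1 [-0.0306  0.1788 -0.0294] turn 0.226
  call 2 [ 0.0103  0.1811 -0.0294] turn 0.226
```

```bash
python3 -m jog '[[[-1,-0.07,0.167,-0.07,0.226],[-1,-0.07,0.167,-0.07,0.226],[-1,-0.07,0.167,-0.07,0.226],[-1,-0.07,0.167,-0.07,0.226],[-1,-0.07,0.167,-0.07,0.226]]]' | sed -n 2,3p
python3 -m jog '[[[-1,-0.031,0.178,-0.01,0.226],[-1,-0.031,0.178,-0.01,0.226],[-1,-0.031,0.178,-0.01,0.226],[-1,-0.031,0.178,-0.01,0.226],[-1,-0.031,0.178,-0.01,0.226]]]' | sed -n 2,3p
python3 -m jog '[[[-1,0.01,0.181,0.01,0.226],[-1,0.01,0.181,0.01,0.226],[-1,0.01,0.181,0.01,0.226],[-1,0.01,0.181,0.01,0.226],[-1,0.01,0.181,0.01,0.226]]]' | sed -n 2,3p
sed -i 's/g\[:,300:\],0,1/g[140:230,340:440].copy(),0,1/; s/+\[300,0\]/+[340,140]/' h.py
python3 - <<'E'
from h import *
im=cv2.imread('pics/top15.png')[:,:,::-1].copy(); tray(im,cam('top'))
plan([.5725,-.343,.08],-.02)
E
```

```text
tool_pos: [0.4795, 0.0046, 0.1735]
tool_rot: [3.14, -0.001, 0.432]
tool_pos: [0.526, -0.1723, 0.1821]
tool_rot: [3.14, -0.0, 0.203]
tool_pos: [0.5719, -0.3469, 0.1706]
tool_rot: [3.141, 0.001, -0.022]
tray [[0.6833, -0.1934], [0.6815, -0.4003], [0.537, -0.3931], [0.5388, -0.1887]] [ 0.6101 -0.2939  0.016 ]
  call 0 [ 0.0005 -0.004   0.0906] turn -0.003
```

```bash
python3 -m jog '[[[-1,0,-0.003,0.04,0],[-1,0,-0.003,0.08,0],[-1,0,-0.003,0.1,0],[-1,0,-0.003,0.1,0]]]' | sed -n 2,4p
python3 - <<'E'
from h import *
im,c=shot('wrist','w16'); plan([.5725,-.343,.030],-.02)
E
```

```text
tool_pos: [0.5687, -0.3363, 0.0655]
tool_rot: [-3.134, 0.011, -0.019]
contact_force: [-1.5, 0.5, -1.6]
  call 0 [0.0021 0.0054 0.0391] turn 0.001
```

View pics/w16.png

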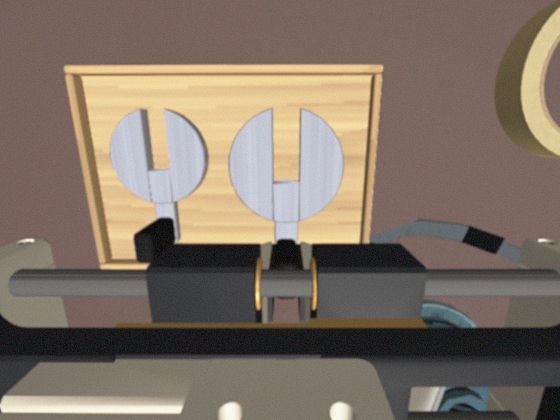

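```bash
python3 -m jog '[[[-1,0,0.002,0.02,0],[-1,0,0.002,0.03,0],[-1,0,0.002,0.038,0],[-1,0,0.002,0.038,0],[-1,0,0.002,0.038,0]]]' | sed -n 2,4p
python3 -m jog '[[[-0.3,0,0,0,0],[-0.3,0,0,0,0],[-0.3,0,0,0,0],[-0.3,0,0,-0.03,0],[-0.3,0,0,-0.07,0]]]' | sed -n 2,6p
python3 - <<'E'
from h import *
plan([.5605,.2411,.16],-.27)
E
```

```text
tool_pos: [0.5724, -0.3411, 0.0352]
tool_rot: [3.141, -0.0, -0.019]
contact_force: [0.3, -0.1, -1.1]
tool_pos: [0.5701, -0.3396, 0.1019]
tool_rot: [-3.137, 0.006, -0.019]
contact_force: [0.0, -0.9, 0.2]
opening: 0.0316
grip_force: 0.0
  call 0 [-0.0069 -0.1935 -0.0194] turn 0.084
  call 1 [-0.0231 -0.1922 -0.0194] turn 0.084
  call 2 [-0.039  -0.1896 -0.0194] turn 0.084
```

```bash
python3 -m jog '[[[-0.3,-0.007,-0.193,-0.1,0.084],[-0.3,-0.007,-0.193,-0.1,0.084],[-0.3,-0.007,-0.193,-0.1,0.084],[-0.3,-0.007,-0.193,-0.1,0.084],[-0.3,-0.007,-0.193,-0.1,0.084]]]' | sed -n 2,3p
python3 -m jog '[[[-0.3,-0.023,-0.192,-0.02,0.084],[-0.3,-0.023,-0.192,-0.02,0.084],[-0.3,-0.023,-0.192,-0.02,0.084],[-0.3,-0.023,-0.192,-0.02,0.084],[-0.3,-0.023,-0.192,-0.02,0.084]]]' | sed -n 2,3p
python3 -m jog '[[[-0.3,-0.039,-0.19,0.02,0.084],[-0.3,-0.039,-0.19,0.02,0.084],[-0.3,-0.039,-0.19,0.02,0.084],[-0.3,-0.039,-0.19,0.02,0.084],[-0.3,-0.039,-0.19,0.02,0.084]]]' | sed -n 2,3p
python3 - <<'E'
from h import *
for o in weights(*shot('wrist','w17')): print(np.array(o),grip(*o[:3]))
im,c=shot('top','top17');tray(im,c)
for o in weights(im,c): print(np.array(o),grip(*o[:3]))
plan([.5605,.2411,.1],-.27)
E
```

```text
tool_pos: [0.5686, -0.1545, 0.2021]
tool_rot: [3.141, -0.001, -0.104]
tool_pos: [0.5655, 0.0408, 0.2219]
tool_rot: [-3.14, -0.002, -0.185]
tool_pos: [0.5622, 0.2348, 0.2008]
tool_rot: [-3.14, -0.0, -0.269]
[  0.6127   0.2287  -0.2736   0.033   -0.0002 413.5   ] [0.5627 0.2427]
tray [[0.6833, -0.1934], [0.6815, -0.4003], [0.537, -0.3931], [0.5388, -0.1887]] [ 0.6101 -0.2939  0.016 ]
[  0.6245  -0.3414  -0.0125   0.0328   0.0001 432.25  ] [ 0.5725 -0.3408]
[  0.6252  -0.2499  -0.033    0.0326   0.0004 429.    ] [ 0.5732 -0.2481]
  call 0 [-0.0027 -0.0049  0.1003] turn 0.005
```

Both aluminium weights lie in the tray. On to the last one.

```bash
python3 -m jog '[[[-0.3,-0.001,-0.006,0.04,0.005],[-0.3,-0.001,-0.006,0.08,0.005],[-0.3,-0.001,-0.006,0.1,0.005],[-0.3,-0.001,-0.006,0.1,0.005],[-0.3,-0.001,-0.006,0.1,0.005]]]' | sed -n 2,4p
python3 -m jog '[[[-0.3,0,0,0,0],[-0.3,0,0,0,0]]]' | sed -n 2,4p
python3 - <<'E'
from h import *
for o in weights(*shot('wrist','w18')): print(np.array(o),grip(*o[:3])); plan([*grip(*o[:3]),.022],o[2])
E
```

```text
tool_pos: [0.5636, 0.2364, 0.1005]
tool_rot: [3.141, 0.001, -0.277]
contact_force: [0.4, 0.3, 1.6]
tool_pos: [0.5651, 0.2372, 0.1031]
tool_rot: [-3.139, -0.004, -0.277]
contact_force: [-0.0, 0.4, -0.1]
[  0.6128   0.2287  -0.2712   0.0325  -0.     430.25  ] [0.5627 0.2427]
  call 0 [-0.0036 -0.0046  0.0809] turn -0.005
```

```bash
python3 -m jog '[[[-0.3,-0.003,-0.005,0.03,0],[-0.3,-0.003,-0.005,0.03,0],[-0.3,-0.003,-0.005,0.03,0],[-0.3,-0.003,-0.005,0.03,0]]]' | sed -n 2,4p
python3 - <<'E'
from h import *
for o in weights(*shot('wrist','w18')): print(np.array(o),grip(*o[:3])); plan([*grip(*o[:3]),.022],o[2])
E
```

```text
tool_pos: [0.5626, 0.2429, 0.0718]
tool_rot: [-3.141, -0.001, -0.276]
contact_force: [1.1, 0.4, -0.2]
[  0.6128   0.2287  -0.2702   0.0323   0.     445.    ] [0.5627 0.2426]
  call 0 [-0.      0.0003  0.05  ] turn -0.006
```

```bash
python3 -m jog '[[[-0.3,0,0,0.025,-0.005],[-0.3,0,0,0.045,-0.005],[-0.3,0,0,0.049,-0.005],[-0.3,0,0,0.049,-0.005],[-1,0,0,0.049,-0.005]]]' | sed -n 2,4p
python3 -m jog '[[[-1,0,0,0,0],[-1,0,0,0,0],[-1,0,0,0,0],[-1,0,0,0,0],[-1,0,0,0,0]]]' 45| sed -n 2,6p
python3 -m jog '[[[-1,0,0,-0.005,0],[-1,0,0,-0.03,0],[-1,0,0,-0.06,0],[-1,0,0,-0.08,0],[-1,0,0,-0.08,0]]]' | sed -n 2,6p
for i in 1 2 3 4; do python3 -m jog '[[[-1,0,0,0,0]]]' | sed -n 4,4p; done
python3 - <<'E'
from h import *
a=np.radians(60); r=.137
plan([.6076+r*np.cos(a),.0006+r*np.sin(a),.19],np.radians(240))
E
```

```text
tool_pos: [0.5628, 0.243, 0.0227]
tool_rot: [-3.141, -0.001, -0.271]
contact_force: [0.8, -0.3, -0.1]
tool_pos: [0.5627, 0.243, 0.0227]
tool_rot: [-3.141, -0.002, -0.271]
contact_force: [-0.5, -0.5, 6.2]
opening: 0.0122
grip_force: 45.0
tool_pos: [0.5643, 0.2437, 0.1061]
tool_rot: [-3.137, -0.007, -0.271]
contact_force: [1.3, 1.3, -2.2]
opening: 0.0118
grip_force: 45.0
contact_force: [-0.6, 0.2, -3.5]
contact_force: [0.9, -0.0, -3.4]
contact_force: [-0.7, -0.3, -3.3]
contact_force: [0.8, -0.6, -2.8]
  call 0 [ 0.018   0.011  -0.0113] turn -0.558
  call 1 [ 0.0094  0.0188 -0.0113] turn -0.558
  call 2 [-0.002   0.021  -0.0113] turn -0.558
  call 3 [-0.0128  0.0168 -0.0113] turn -0.558
  call 4 [-0.0197  0.0075 -0.0113] turn -0.558
  call 5 [-0.0207 -0.0041 -0.0113] turn -0.558
  call 6 [-0.0154 -0.0144 -0.0113] turn -0.558
  call 7 [-0.0054 -0.0204 -0.0113] turn -0.558
```

```bash
python3 -m jog '[[[-1,0.018,0.011,-0.03,-0.558],[-1,0.018,0.011,-0.03,-0.558],[-1,0.018,0.011,-0.03,-0.558],[-1,0.018,0.011,-0.03,-0.558],[-1,0.018,0.011,-0.03,-0.558]]]' | sed -n 2,3p
python3 -m jog '[[[-1,0.009,0.019,-0.03,-0.558],[-1,0.009,0.019,-0.03,-0.558],[-1,0.009,0.019,-0.03,-0.558],[-1,0.009,0.019,-0.03,-0.558],[-1,0.009,0.019,-0.03,-0.558]]]' | sed -n 2,3p
python3 -m jog '[[[-1,-0.002,0.021,-0.03,-0.558],[-1,-0.002,0.021,-0.03,-0.558],[-1,-0.002,0.021,-0.03,-0.558],[-1,-0.002,0.021,-0.03,-0.558],[-1,-0.002,0.021,-0.03,-0.558]]]' | sed -n 2,3p
python3 -m jog '[[[-1,-0.013,0.017,0,-0.558],[-1,-0.013,0.017,0,-0.558],[-1,-0.013,0.017,0,-0.558],[-1,-0.013,0.017,0,-0.558],[-1,-0.013,0.017,0,-0.558]]]' | sed -n 2,3p
python3 -m jog '[[[-1,-0.02,0.008,0,-0.558],[-1,-0.02,0.008,0,-0.558],[-1,-0.02,0.008,0,-0.558],[-1,-0.02,0.008,0,-0.558],[-1,-0.02,0.008,0,-0.558]]]' | sed -n 2,3p
python3 -m jog '[[[-1,-0.021,-0.004,0,-0.558],[-1,-0.021,-0.004,0,-0.558],[-1,-0.021,-0.004,0,-0.558],[-1,-0.021,-0.004,0,-0.558],[-1,-0.021,-0.004,0,-0.558]]]' | sed -n 2,3p
python3 -m jog '[[[-1,-0.015,-0.014,0,-0.558],[-1,-0.015,-0.014,0,-0.558],[-1,-0.015,-0.014,0,-0.558],[-1,-0.015,-0.014,0,-0.558],[-1,-0.015,-0.014,0,-0.558]]]' | sed -n 2,3p
python3 -m jog '[[[-1,-0.005,-0.02,0,-0.558],[-1,-0.005,-0.02,0,-0.558],[-1,-0.005,-0.02,0,-0.558],[-1,-0.005,-0.02,0,-0.558],[-1,-0.005,-0.02,0,-0.558]]]' | sed -n 2,3p
python3 - <<'E'
from h import *
a=np.radians(60); r=.137
plan([.6076+r*np.cos(a),.0006+r*np.sin(a),.165],np.radians(240)); print(pose()[2]['qpos'],pose()[2]['time'])
E
```

```text
tool_pos: [0.576, 0.2272, 0.1304]
tool_rot: [-3.141, 0.002, 0.293]
tool_pos: [0.59, 0.2115, 0.1603]
tool_rot: [-3.14, 0.002, 0.851]
tool_pos: [0.6044, 0.196, 0.1902]
tool_rot: [-3.14, 0.001, 1.409]
tool_pos: [0.6191, 0.1804, 0.1901]
tool_rot: [-3.14, -0.0, 1.967]
tool_pos: [0.6341, 0.1649, 0.19]
tool_rot: [-3.14, -0.001, 2.525]
tool_pos: [0.6489, 0.1495, 0.19]
tool_rot: [-3.141, -0.002, 3.083]
tool_pos: [0.663, 0.1346, 0.19]
tool_rot: [3.141, -0.002, -2.642]
tool_pos: [0.6768, 0.1193, 0.1899]
tool_rot: [3.14, -0.001, -2.084]
  call 0 [0.0004 0.0006 0.0249] turn 0.010
[ 0.0631  0.6822  1.0744  0.0001  1.387  -2.5651] 37.1167
```

```bash
python3 -m jog '[[[-1,0,0,0.025,0.01],[-1,0,0,0.025,0.01],[-1,0,0,0.025,0.01],[-1,0,0,0.025,0.01]]]' | sed -n 2,4p
python3 - <<'E'
from h import *
im,c=shot('wrist','w19'); p=pose()[1]; y=pose()[2]['tool_rot'][2]; print(p,y)
d=np.array([np.cos(y),np.sin(y)])
h=edgecircle(im,c,p[2]-.0227+.012,p[:2]+.052*d,.032); s=edgecircle(im,c,.107,(.6076,.0006),.032); print(h,s)
for t in (s[0],np.array([.6076,.0008])):
    v=t-h[0]; print('along,tool y',v@d, v@[d[1],-d[0]])
E
```

```text
tool_pos: [0.677, 0.1195, 0.1663]
tool_rot: [3.141, -0.0, -2.1]
contact_force: [-0.1, 0.6, -1.5]
[0.6774 0.1196 0.167 ] -2.1004417966645383
(array([0.6498, 0.0746]), np.float64(0.0309419533082175), 107) (array([0.6084, 0.0014]), np.float64(0.031116632936185322), 61)
along,tool y 0.08405928974576735 -0.0011893800953953796
along,tool y 0.08500464633075461 -0.000809089473576957
```

View pics/w19.png

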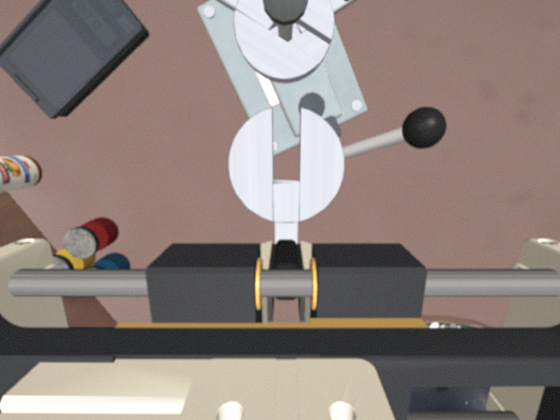

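```bash
python3 -m jog '[[[-1,0,-0.001,0.02,0],[-1,0,-0.001,0.03,0],[-1,0.015,-0.001,0.03,0],[-1,0.03,-0.001,0.03,0],[-1,0.042,-0.001,0.03,0]]]' | sed -n 2,4p
python3 -m jog '[[[-1,0.012,0,0,0],[-1,0.024,0,0,0],[-1,0.034,0,0,0],[-1,0.04,0,0,0],[-1,0.042,0,0,0]]]' | sed -n 2,4p
python3 -m jog '[[[-1,0,0,0,0],[-1,0,0,0,0]]]' | sed -n 2,4p
python3 - <<'E'
from h import *
im,c=shot('wrist','w20'); p=pose()[1]; y=pose()[2]['tool_rot'][2]; print(p,y)
d=np.array([np.cos(y),np.sin(y)])
print(edgecircle(im,c,p[2]-.0227+.012,p[:2]+.052*d,.032))
E
```

```text
tool_pos: [0.6561, 0.0822, 0.1363]
tool_rot: [3.141, -0.001, -2.1]
contact_force: [-0.3, -0.5, -2.4]
tool_pos: [0.6351, 0.0456, 0.1367]
tool_rot: [3.142, -0.0, -2.101]
contact_force: [0.1, 0.3, -2.0]
tool_pos: [0.6357, 0.0468, 0.1366]
tool_rot: [-3.141, 0.001, -2.1]
contact_force: [0.2, -0.1, -2.8]
[0.6357 0.047  0.1365] -2.100116763245353
(array([0.6087, 0.0019]), np.float64(0.030989347306394646), 75)
```

Free of contact; 1 mm further, then lower until it rests (expected at TCP z ≈ 0.130).

```bash
python3 -m jog '[[[-1,0.001,0,0.003,0],[-1,0.001,0,0.005,0],[-1,0.001,0,0.005,0]]]' | sed -n 2,4p
for i in 1 2 3; do python3 -m jog '[[[-1,0,0,0.0015,0],[-1,0,0,0.0015,0]]]' | sed -n 2,4p; done
```

```text
tool_pos: [0.6346, 0.046, 0.1306]
tool_rot: [3.14, -0.0, -2.1]
contact_force: [0.5, -0.1, -3.1]
tool_pos: [0.635, 0.0458, 0.1298]
tool_rot: [3.142, 0.0, -2.1]
contact_force: [-0.4, 0.2, -2.5]
tool_pos: [0.6352, 0.0458, 0.1295]
tool_rot: [-3.141, 0.001, -2.1]
contact_force: [-1.2, 1.4, 3.9]
tool_pos: [0.6353, 0.0459, 0.1292]
tool_rot: [-3.14, 0.001, -2.1]
contact_force: [-3.4, 1.1, 10.9]
```

```bash
python3 -m jog '[[[-1,0,0,-0.001,0],[-0.3,0,0,-0.001,0],[-0.3,0,0,-0.001,0],[-0.3,0,0,-0.001,0],[-0.3,0,0,-0.001,0]]]' | sed -n 2,6p
python3 -m jog '[[[-0.3,0,0,-0.02,0],[-0.3,0,0,-0.05,0],[-0.3,0,0,-0.09,0],[-0.3,-0.04,0,-0.12,0],[-0.3,-0.08,0,-0.12,0]]]' | sed -n 2,4p
python3 -m jog '[[[-1,0,0,0,0],[-1,0,0,0,0],[-1,0,0,0,0]]]' | sed -n 2,4p
python3 - <<'E'
from h import *
im,c=shot('wrist','w21'); print(edgecircle(im,c,.119,(.6076,.0006),.032))
plan([.505,.104,.23],3.06)
im2,c2=shot('top','top21'); tray(im2,c2)
for o in weights(im2,c2): print(np.array(o))
im3,c3=shot('side','s21'); x,y=proj([[.607,0,.11]],c3)[0].astype(int); s=im3[y-50:y+50,x-66:x+67]; z=cv2.resize(s,(532,400),interpolation=cv2.INTER_CUBIC)
cv2.imwrite('pics/c21.png',np.hstack([im[:400,130:398],z])[:,:,::-1])
E
```

```text
tool_pos: [0.6349, 0.0456, 0.1277]
tool_rot: [3.141, -0.0, -2.1]
contact_force: [0.8, -0.1, -0.7]
opening: 0.0308
grip_force: 0.0
tool_pos: [0.6748, 0.1084, 0.2548]
tool_rot: [-3.132, 0.005, -2.105]
contact_force: [1.1, -0.4, 1.7]
tool_pos: [0.6723, 0.1101, 0.2463]
tool_rot: [3.14, -0.001, -2.1]
contact_force: [-0.1, 0.1, -0.8]
(array([0.6079, 0.0012]), np.float64(0.03120769098340134), 60)
  call 0 [0.0446 0.0707 0.0082] turn 0.561
  call 1 [0.0754 0.0361 0.0082] turn 0.561
tray [[0.6833, -0.1934], [0.6815, -0.4003], [0.537, -0.3931], [0.5388, -0.1887]] [ 0.6101 -0.2939  0.016 ]
[  0.6245  -0.3414  -0.0182   0.0327   0.0002 438.75  ]
[  0.6252  -0.2498  -0.0349   0.0325   0.0004 427.    ]
```

View pics/c21.png

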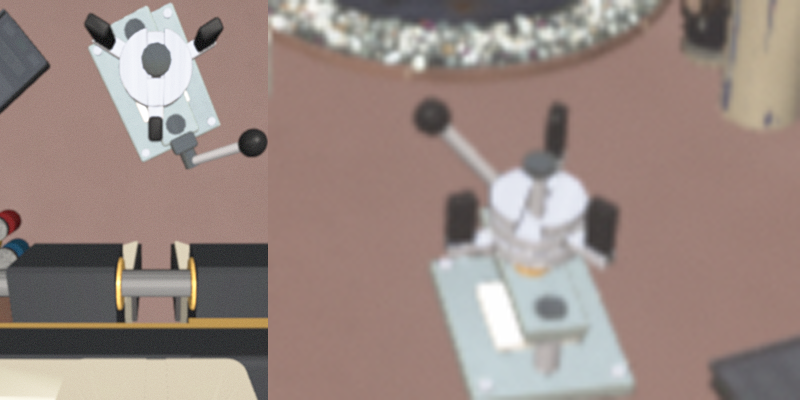

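```bash
python3 -m jog '[[[-1,0.045,0.07,0,0.56],[-1,0.045,0.07,0,0.56],[-1,0.045,0.07,0,0.56],[-1,0.045,0.07,0,0.56],[-1,0.045,0.07,0,0.56]]]' | sed -n 2,3p
python3 -m jog '[[[-1,0.075,0.036,0.01,0.56],[-1,0.075,0.036,0.01,0.56],[-1,0.075,0.036,0.01,0.56],[-1,0.075,0.036,0.01,0.56],[-1,0.075,0.036,0.01,0.56]]]' | sed -n 2,3p
python3 -m jog '[[[-1,0,0,0,0],[-1,0,0,0,0],[-1,0,0,0,0]]]' | sed -n 2,3p
python3 - <<'E'
from h import *
plan([.51,.106,.122],3.06)
E
```

```text
tool_pos: [0.5884, 0.1058, 0.2477]
tool_rot: [3.142, -0.0, -2.668]
tool_pos: [0.5053, 0.1031, 0.2376]
tool_rot: [-3.142, -0.0, 3.055]
tool_pos: [0.5064, 0.1035, 0.2374]
tool_rot: [3.142, -0.0, 3.064]
  call 0 [-0.0034  0.0028  0.1154] turn 0.004
```

```bash
python3 -m jog '[[[-1,0,0.003,0.04,0],[-1,0,0.003,0.08,0],[-1,0,0.003,0.115,0],[-1,0,0.003,0.115,0],[-1,0,0.003,0.115,0]]]' | sed -n 2,4p
python3 -m jog '[[[-1,-0.012,0,0,0],[-1,-0.024,0,0,0],[-1,-0.036,0,0,0],[-1,-0.048,0,0,0],[-1,-0.06,0,0,0]]]' | sed -n 2,4p
python3 -m jog '[[[-1,-0.012,0,0,0],[-1,-0.024,0,0,0],[-1,-0.036,0,0,0],[-1,-0.048,0,0,0],[-1,-0.06,0,0,0]]]' | sed -n 2,4p
```

```text
tool_pos: [0.5059, 0.1067, 0.1216]
tool_rot: [-3.141, -0.004, 3.064]
contact_force: [-0.6, 0.0, 0.4]
tool_pos: [0.5673, 0.1022, 0.1258]
tool_rot: [3.141, 0.002, 3.064]
contact_force: [-4.5, -0.4, 3.5]
tool_pos: [0.6274, 0.0974, 0.1256]
tool_rot: [3.141, 0.002, 3.063]
contact_force: [-2.3, -0.3, -2.0]
```

```bash
python3 -m jog '[[[-1,-0.006,0,0,0],[-1,-0.012,0,0,0],[-1,-0.016,0,0,0],[-1,-0.018,0,0,0]]]' | sed -n 2,4p
for i in 1 2 3 4; do python3 -m jog '[[[-1,-0.0025,0,0,0],[-1,-0.0025,0,0,0]]]' | sed -n 2,4p; done
```

```text
tool_pos: [0.6446, 0.096, 0.1231]
tool_rot: [3.141, 0.0, 3.063]
contact_force: [-2.6, -0.1, -2.1]
tool_pos: [0.647, 0.0959, 0.1226]
tool_rot: [3.141, 0.0, 3.063]
contact_force: [-1.3, 0.1, -1.7]
tool_pos: [0.648, 0.0958, 0.1224]
tool_rot: [-3.142, -0.003, 3.063]
contact_force: [-6.8, 0.1, 1.4]
tool_pos: [0.6483, 0.0958, 0.1223]
tool_rot: [-3.141, -0.008, 3.063]
contact_force: [-15.0, -0.0, 6.3]
tool_pos: [0.6487, 0.0958, 0.1222]
tool_rot: [-3.141, -0.014, 3.063]
contact_force: [-22.3, -0.1, 9.7]
```

At the stop. Back off, rise and verify.

```bash
python3 -m jog '[[[-1,0.02,0,0,0],[-1,0.02,0,0,0],[-1,0.02,0,-0.04,0],[-1,0.02,0,-0.08,0],[-1,0.02,0,-0.12,0]]]' | sed -n 2,4p
python3 -m jog '[[[-1,0.1,0.05,0,0],[-1,0.1,0.05,0,0],[-1,0.1,0.05,0,0],[-1,0.1,0.05,0,0],[-1,0.1,0.05,0,0]]]' | sed -n 1,4p
python3 - <<'E'
from h import *
im2,c2=shot('top','top22'); tray(im2,c2)
for o in weights(im2,c2): print(np.array(o))
im3,c3=shot('side','s22'); x,y=proj([[.607,0,.11]],c3)[0].astype(int); s=im3[y-50:y+50,x-66:x+67]; z=cv2.resize(s,(400,300),interpolation=cv2.INTER_CUBIC)
t=cv2.resize(im2[140:240,270:403],(400,300),interpolation=cv2.INTER_CUBIC)
cv2.imwrite('pics/c22.png',np.hstack([t,z])[:,:,::-1])
g=im2.max(2); m=np.zeros_like(g); m[145:215,262:290]=g[145:215,262:290]<85
n,l,st,ce=cv2.connectedComponentsWithStats(m); print([(st[i][4],ce[i].round(1),plane([ce[i]],.12,c2)[0]) for i in range(1,n) if st[i][4]>8])
E
```

```text
tool_pos: [0.6347, 0.0968, 0.2443]
tool_rot: [3.141, 0.001, 3.063]
contact_force: [1.7, 0.1, -0.0]
time: 44.7
tool_pos: [0.5387, 0.1554, 0.2439]
tool_rot: [3.141, 0.004, 3.065]
contact_force: [0.7, 0.6, 0.2]
tray [[0.5388, -0.1887], [0.6833, -0.1934], [0.6815, -0.4003], [0.537, -0.3931]] [ 0.6101 -0.2939  0.016 ]
[  0.4763  -0.4073  -0.2736   0.0304  -0.0064 138.5   ]
[  0.6246  -0.3414  -0.0256   0.0328   0.0002 427.75  ]
[  0.6252  -0.2499  -0.0343   0.0326   0.0004 428.25  ]
[(np.int32(428), array([276. , 181.5]), array([0.5999, 0.0841, 0.12  ])), (np.int32(24), array([287.6, 169.8]), array([0.6361, 0.0483, 0.12  ])), (np.int32(51), array([272.3, 212.5]), array([0.505 , 0.0961, 0.12  ]))]
```

View pics/c22.png

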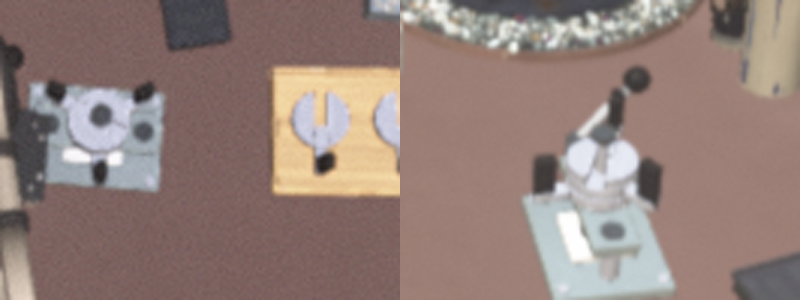

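```bash
python3 -m jog '[[[-1,0,0,0,0],[-1,0,0,0,0],[-1,0,0,0,0]]]' | sed -n 1,2p; python3 -c "
from cell import robot
print(robot.hand_in())"
```

```text
time: 45.05
tool_pos: [0.5392, 0.1539, 0.242]
the job is handed in; nothing more can be done
None
```

I handed the job in at about 45 s: the three steel weights are on the rod, lying flat about 120° apart; both aluminium weights are flat in the tray; and the lever is fully over. The hand-in returned no verdict.

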